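Weigh the pantry tins on the kitchen scale

TASK

Weigh all the large green tins together: first move the wooden tamper off the scale and lay it along the middle of the wooden board; then, with the platform still empty, press the red (on) key and then the white (zero) key. Stack every large tin (two to four) flat, lid up, in one neat column on the middle of the platform, long sides along the platform's long side, let go, and then press the blue (hold) key and after it the green (save) key, always one key at a time and fully down. Leave the small look-alike tins and everything else where they are, and leave the column and the tamper in good order at the end.

Things in the scene. Friction and masses are not known exactly. Their poses are not given: they have to be found in the camera images.
- scale: kitchen scale, fixed, 160 x 180 x 20 mm: flat white base with a steel weighing platform 150 (its x) x 170 mm (its y, the long side); origin under its centre on the counter, z up
- pan (a point): centre of the weighing platform's top face, 20 mm above the counter (small black dot)
- console: the scale's grey wireless key console, fixed, 120 x 250 x 25 mm, with a dark screen strip on its far half and four round keys in a row along its long side (its y), 55 mm apart; the order of the colours differs each time; origin under its centre, z up
- key_red (a joint): travel of the red spring key (on), in m: 0 released, 0.006 fully down; about 4 N takes it fully down, and it counts as pressed beyond 0.004; it springs back
- key_red_top (a point): centre of the top face of the red key (on), a round cap 28 mm across in a black collar
- key_white (a joint): travel of the white spring key (zero), in m: 0 released, 0.006 fully down; about 4 N takes it fully down, and it counts as pressed beyond 0.004; it springs back
- key_white_top (a point): centre of the top face of the white key (zero), a round cap 28 mm across in a black collar
- key_blue (a joint): travel of the blue spring key (hold), in m: 0 released, 0.006 fully down; about 4 N takes it fully down, and it counts as pressed beyond 0.004; it springs back
- key_blue_top (a point): centre of the top face of the blue key (hold), a round cap 28 mm across in a black collar
- key_green (a joint): travel of the green spring key (save), in m: 0 released, 0.006 fully down; about 4 N takes it fully down, and it counts as pressed beyond 0.004; it springs back
- key_green_top (a point): centre of the top face of the green key (save), a round cap 28 mm across in a black collar
- tin1: large closed tin, green with a brass band and yellow lid panel, 68 (its x) x 104 (its y) x 32 mm high, 0.15 to 0.3 kg; origin at the centre of its underside, z up through the lid; may be absent
- tin2: large closed tin, green with a brass band and yellow lid panel, 68 (its x) x 104 (its y) x 32 mm high, 0.15 to 0.3 kg; origin at the centre of its underside, z up through the lid; may be absent
- tin3: large closed tin, green with a brass band and yellow lid panel, 68 (its x) x 104 (its y) x 32 mm high, 0.15 to 0.3 kg; origin at the centre of its underside, z up through the lid; may be absent
- tin4: large closed tin, green with a brass band and yellow lid panel, 68 (its x) x 104 (its y) x 32 mm high, 0.15 to 0.3 kg; origin at the centre of its underside, z up through the lid; may be absent
- small1: small look-alike tin, same colours and height, 48 (its x) x 76 (its y) x 32 mm high; origin at the centre of its underside; not to be used
- small2: small look-alike tin, same colours and height, 48 (its x) x 76 (its y) x 32 mm high; origin at the centre of its underside; not to be used
- tamper: wooden tamper lying on its side, 165 mm long along its y, ends 44 mm thick, waist 28 mm thick and 64 mm long; origin on the underside below the waist's middle; starts on the scale's platform; it may have rolled about its long axis
- tamper_mid (a point): middle of the tamper's waist on its long axis, the place to grip, 22 mm above what it lies on
- board: wooden board, fixed, 90 (its x) x 220 (its y) x 12 mm; origin under its centre
- mug: white enamel mug, 84 mm across, 85 mm high; bystander, origin at its underside
- jar1: clear half-litre jar with steel cap, 84 mm across, 125 mm high; bystander, origin at its underside
- jar2: clear half-litre jar with steel cap, 84 mm across, 125 mm high; bystander, origin at its underside
- opener: red plastic jar opener lying flat, 187 mm long along its y, 84 mm wide, 18 mm thick; bystander, origin at its underside
There are look-alikes about, which are no part of the job. What is shaped like the tin1 but pink is not meant.

How it is judged:
On the way, in this order (a step that is already met when the one before it is completed fails the run):
1. the tamper lies on the board, released (horizontal distance between tamper_mid and board below 0.025 m and angle between the y axis of tamper and the y axis of board, either way round below 0.35 rad and height (world z) of tamper_mid between 0.026 and 0.045 m and contact force between tamper and the fingers below 0.2 N and linear speed of tamper below 0.03 m/s), for 0.2 s.
2. red key alone fully pressed (value of joint key_red above 0.004 m and value of joint each of key_white, key_blue, key_green below 0.002 m), for 0.05 s.
3. white key alone fully pressed (value of joint key_white above 0.004 m and value of joint each of key_red, key_blue, key_green below 0.002 m), for 0.05 s.
4. all large tins stand in one centred column on the platform, released (horizontal distance between each of tin1, tin2, tin3, tin4 and pan below 0.018 m and height (world z) of each of tin1, tin2, tin3, tin4 above 0.017 m and angle between each of tin1, tin2, tin3, tin4's own z axis and vertical below 0.1 rad and angle between the y axis of each of tin1, tin2, tin3, tin4 and the y axis of scale, either way round below 0.2 rad and contact force between each of tin1, tin2, tin3, tin4 and the fingers below 0.2 N and linear speed of each of tin1, tin2, tin3, tin4 below 0.03 m/s), for 0.3 s.
5. blue key alone fully pressed (value of joint key_blue above 0.004 m and value of joint each of key_red, key_white, key_green below 0.002 m), for 0.05 s.
6. green key alone fully pressed (value of joint key_green above 0.004 m and value of joint each of key_red, key_white, key_blue below 0.002 m), for 0.05 s.
At the end, for the whole second after the job is handed in: All large tins in one released column: each within 18 mm of the platform centre, level, long side within 0.2 rad of the platform's. Tamper on the board, middle within 25 mm of its centre, within 0.35 rad along it. Small tins upright within 60 mm of their starts; keys up (all of step 1 and all of step 4 and distance of each of small1, small2 from where it was at the start of the episode below 0.06 m and angle between each of small1, small2's own z axis and vertical below 0.15 rad and value of joint each of key_red, key_white, key_blue, key_green below 0.002 m); the robot touches nothing.
It fails at once if the red or white key is pressed while a large tin or the tamper is on the platform (value of joint any of key_red, key_white above 0.003 m and ((horizontal distance between tin1 and pan below 0.11 m and height (world z) of tin1 above 0.012 m) or (horizontal distance between tin2 and pan below 0.11 m and height (world z) of tin2 above 0.012 m) or (horizontal distance between tin3 and pan below 0.11 m and height (world z) of tin3 above 0.012 m) or (horizontal distance between tin4 and pan below 0.11 m and height (world z) of tin4 above 0.012 m) or (horizontal distance between tamper_mid and pan below 0.09 m and height (world z) of tamper_mid above 0.038 m))).
It fails at once if the blue or green key is pressed while no large tin is on the platform (value of joint any of key_blue, key_green above 0.003 m and not ((horizontal distance between tin1 and pan below 0.11 m and height (world z) of tin1 above 0.012 m) or (horizontal distance between tin2 and pan below 0.11 m and height (world z) of tin2 above 0.012 m) or (horizontal distance between tin3 and pan below 0.11 m and height (world z) of tin3 above 0.012 m) or (horizontal distance between tin4 and pan below 0.11 m and height (world z) of tin4 above 0.012 m))).
It fails at once if a bystander (mug, jar, opener) is pushed more than 5 cm or the mug or a jar is tipped over (distance of any of mug, jar1, jar2, opener from where it was at the start of the episode above 0.05 m or angle between any of mug, jar1, jar2's own z axis and vertical above 0.6 rad).
Of tin1, tin2, tin3, tin4 only 2 to 4 are there at a start; the rules pass over those that are not, and their reading is None.
At some moment in a run one of tamper may be knocked a few centimetres aside while the robot is not near it.
Once in a run the grip may slacken for a moment while it holds something.
It also fails if it takes over 210 s, if anything falls off the work surface, if the arm or the gripper's body presses on something with over 40 N, if the wrist force passes 120 N, or if a joint passes its speed limit or range.

ROBOT

A 6-joint arm with a two-finger parallel gripper is mounted at the origin on the work surface. World frame = base frame: x ahead of the robot, y to its left, z up, the work surface at z = 0. Lengths are in m, angles in rad, forces in N, time in s.
With the tool pointing down it reaches from about 0.35 to 0.775 m from the base axis. Payload 5.5 kg.
Tool frame: the origin (TCP) lies on the mounting face of the last link; the fingertips stand 173 mm ahead of it and the grasp point (between the pads) lies 155 mm ahead of it; z points along the fingers, y is the direction in which the jaws open and shut (so a half turn about z gives the same grasp; the last joint's range is limited). The gripper opens to 85 mm and grips with 20 to 120 N. Pads are 22 mm wide; open, the fingers measure 114 mm over their backs; the gripper's body (76 mm by 85 mm) begins 54 mm behind the grasp point. The pads swing forward as they close: fully open they stand 13 mm farther back than shut.
Start: joints at [-1.267, 0.313, 0.046, 1.304, 0, 1.431], TCP at [0.247, -0.519, 0.405] pointing down, gripper open.
Joint ranges: [-2.76, 2.76], [-0.86, 1.69], [-1.03, 1.26], [-2.2, 2.34], [-1.47, 1.5], [-3.14, 3.14]. Speed limits (rad/s): [2.57, 2.57, 3.14, 3.14, 3.14, 3.14].

INTERFACE

Orientations are given as a unit quaternion [w, x, y, z].
In Python, from workcell import * gives the robot as it stands. The module is installed in compiled form; this text tells all that it offers.
- The arm moves only by the shell command python3 -m crank 'ROWS' [FORCE]. ROWS is JSON, a list of rows, each a list of 7 numbers: the shift along the tool's x, y, z in mm, then the turn, a rotation vector about the tool's x, y, z in degrees, then the opening, from 0 (shut) to 1 (fully open). A call has exactly 8 rows; each row shifts and turns the commanded pose from where the row before left it, along the tool's axes as they then stand; what a row does not reach is not made up. A row lasts 1/8 s, in which the tool goes at most 62.5 mm and 10.7 degrees, less where a joint would pass 70% of its speed; a pose out of reach is approached as far as the arm can. A call with a gripper value outside its range is refused whole. The fingers move at their own pace and stop on an object; FORCE is the grip in N (left out, the last holds). Time passes only in rows, so rows that do not move let the fingers close, or fill a call up. It gives the time, the measured TCP pose, the force and the opening at its end, in the units of the state.
- get_state(): the state, without advancing time (a new reading comes with each control period).
- read_camera(name): name is "scene" or "top" or "wrist"; returns the picture (384x512x3 uint8, blue, green, red); there is no depth.
- calibration(name): a dict with "fx", "fy", "cx", "cy" (pixels), "extrinsics" (4x4, takes a point from world to camera coordinates). Camera axes: x right, y down, z forward; pixel columns grow to the right and rows downward; lengths in m; the calibration is good to about 2 mm. A picture is of the moment at which its call begins: read the wrist's pose just before it. calibration takes no time and is no camera call; for the wrist camera it gives the pose at the moment of the call.
- hand_in(): hands the job in, once; it reports no verdict.
The state is a dict: "clock": time; "joint_pos": joint angles; "qvel": joint speeds; "tau": joint torques, N m; "tcp_pos": TCP position; "orientation": TCP orientation; "wrist_force": force on the tool from outside, world axes, zero at the start; "ft_torque": the same for the moment, N m; "finger_gap": finger opening in m.
Only numpy, scipy, OpenCV 4.12 (cv2) and the standard library are available. Lean on these libraries where they do the work, as an engineer would, in place of code of your own. Each camera call takes 0.05 s, during which the arm holds its last target.

## Working session

There is one attempt and no reset: what is moved stays moved. The work goes in short steps, Python scripts to look and compute and a shell command to move; the robot and the scene stay as the last step left them, time stands still between calls to the robot, and variables do not carry over. Pictures are saved under pics/ and viewed, and the job is handed in when it is done.

```bash
mkdir -p pics; ls
python3 - <<'E'
from workcell import *
import cv2
s=get_state();print(s)
for n in("scene","top"):
    c=calibration(n);print(n,c)
    cv2.imwrite(f"pics/{n}0.png",read_camera(n))
E
```

```text
pics
{'clock': 0.0, 'joint_pos': array([-1.26662588e+00,  3.14049555e-01,  4.49760878e-02,  1.30356698e+00,
        8.84702379e-07,  1.43117758e+00]), 'qvel': array([ 2.34090420e-03, -3.42927542e-04,  1.64151246e-04, -1.30826969e-03,
       -3.36958953e-04,  5.53195323e-06]), 'tau': array([ 2.30691339e-04, -4.80628002e+01,  2.98533225e+01,  1.95774453e-02,
       -2.12225450e-04, -7.56611030e-06]), 'tcp_pos': array([ 0.24681147, -0.51913429,  0.40377941]), 'orientation': array([-9.18975884e-04,  9.75481826e-01,  2.20078070e-01, -7.53367402e-05]), 'wrist_force': array([-0.62660458,  0.13260897,  0.04429708]), 'ft_torque': array([-0.00335969, -0.00702403, -0.05026061]), 'finger_gap': 0.08546965002827474}
scene {'fx': 352.65654558518884, 'fy': 352.65654558518884, 'cx': 253.98005032566448, 'cy': 189.56276551228285, 'extrinsics': array([[ 0.18803562,  0.98210881, -0.01024139, -0.1856348 ],
       [ 0.84782588, -0.16757198, -0.50310128, -0.35650095],
       [-0.49581637,  0.08591804, -0.86416677,  1.31403264],
       [ 0.        ,  0.        ,  0.        ,  1.        ]])}
top {'fx': 399.5224858950607, 'fy': 399.5224858950607, 'cx': 258.0232389363704, 'cy': 184.0122855773548, 'extrinsics': array([[-0.02824761, -0.99945174, -0.01727132,  0.13779623],
       [-0.99193299,  0.03016277, -0.12312254,  0.48464113],
       [ 0.12357599,  0.01365408, -0.99224117,  1.33780523],
       [ 0.        ,  0.        ,  0.        ,  1.        ]])}
```

View pics/scene0.png

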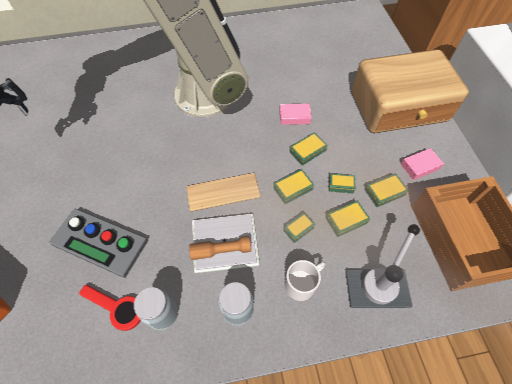

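View pics/top0.png

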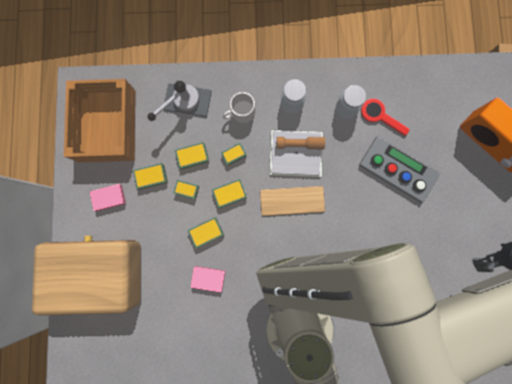

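The top view shows four large green/yellow tins at (192,155), (150,176), (229,194) and (206,233). The look-alikes are two small tins at (234,154) and (186,190), and two pink ones at (107,197) and (208,280). The tamper is on the scale at (300,143), the board is at (292,201), and the console keys run from (377,160) to (421,185). Next I'll measure them all and check with a close crop.

```bash
cat > h.py <<'E'
from workcell import *
import cv2, numpy as np
from scipy.spatial.transform import Rotation as R
def world(c,u,v,z):
    E=c["extrinsics"];Rm=E[:3,:3];t=E[:3,3]
    d=Rm.T@np.array([(u-c["cx"])/c["fx"],(v-c["cy"])/c["fy"],1.]);o=-Rm.T@t
    return o+d*(z-o[2])/d[2]
def pix(c,p):
    q=c["extrinsics"][:3,:3]@np.array(p)+c["extrinsics"][:3,3]
    return c["fx"]*q[0]/q[2]+c["cx"],c["fy"]*q[1]/q[2]+c["cy"]
def rects(im,c,lo,hi,z,amin=30):
    m=cv2.inRange(cv2.cvtColor(im,cv2.COLOR_BGR2HSV),np.array(lo),np.array(hi))
    out=[]
    for k in cv2.findContours(m,cv2.RETR_EXTERNAL,cv2.CHAIN_APPROX_NONE)[0]:
        if len(k)<8: continue
        w=np.array([world(c,u,v,z)[:2]*1000 for u,v in k[:,0]],np.float32)
        (x,y),(a,b),an=cv2.minAreaRect(w)
        if a*b<amin: continue
        if a>b:a,b,an=b,a,an+90   # an = direction of short side x
        mm=k[:,0].mean(0)
        out.append((round(x,1),round(y,1),round(a,1),round(b,1),round((an+90)%180,1),mm.round(0).tolist()))
    return out  # x,y mm, short, long, heading of long axis deg
def state():
    s=get_state();q=s["orientation"];r=R.from_quat(q[[1,2,3,0]])
    return s,r
def goto(x,y,yaw_jaw,zgrasp,tip=155):
    """print needed tool-frame shift (mm) & rotation for tool down, jaw axis(tool y) along world angle yaw_jaw(deg)"""
    s,r=state();M=r.as_matrix()
    best=None
    for k in(0,180):
        a=np.radians(yaw_jaw+k);yv=np.array([np.cos(a),np.sin(a),0]);zv=np.array([0,0,-1.]);xv=np.cross(yv,zv)
        T=R.from_matrix(np.c_[xv,yv,zv]);dr=(r.inv()*T).as_rotvec(degrees=True)
        if best is None or np.linalg.norm(dr)<np.linalg.norm(best[0]):best=(dr,T)
    p=np.array([x,y,zgrasp+tip]); d=p-s["tcp_pos"]*1000
    print("now",(s["tcp_pos"]*1000).round(1),"rot",best[0].round(1),"shift in present tool",(M.T@d).round(1),"in target tool",(best[1].as_matrix().T@d).round(1),"joints",s["joint_pos"].round(2))
E
python3 - <<'E'
from h import *
for n in("top","scene"):
    im=cv2.imread(f"pics/{n}0.png");c=calibration(n)
    print(n,"yellow");[print(r) for r in rects(im,c,(18,120,120),(35,255,255),32)]
    print("tin green+yellow");[print(r) for r in rects(im,c,(18,100,20),(85,255,255),28)]
    for nm,lo,hi in(("red",(0,150,80),(6,255,255)),("blue",(105,120,80),(130,255,255)),("green",(40,120,80),(85,255,255)),("white",(0,0,200),(180,50,255))):
        print(nm,[r for r in rects(im,c,lo,hi,32) if r[0]<1000 and r[1]<0][:8])
im=cv2.imread("pics/top0.png")
cv2.imwrite("pics/crop1.png",cv2.resize(im[120:260,130:260],None,fx=4,fy=4,interpolation=2))
cv2.imwrite("pics/crop2.png",cv2.resize(im[120:225,255:445],None,fx=4,fy=4,interpolation=2))
E
```

```text
top yellow
(309.3, -13443.9, 379.0, 466.6, 88.4, [88.0, 238.0])
(88.0, -4466.1, 1264.6, 2123.8, 114.9, [205.0, 232.0])
(-3295.7, -5964.5, 841.6, 1473.7, 73.1, [185.0, 189.0])
(-2868.0, -2588.3, 1299.7, 2116.5, 109.4, [229.0, 193.0])
(-4425.8, -8792.4, 1288.0, 2099.2, 102.5, [149.0, 175.0])
(-5975.7, -2192.3, 818.5, 1467.3, 115.2, [233.0, 153.0])
(-5964.4, -5483.0, 1295.9, 2105.0, 103.8, [191.0, 155.0])
tin green+yellow
(714.3, -11356.1, 65.6, 330.9, 88.4, [92.0, 244.0])
(310.0, -11694.8, 329.5, 468.7, 88.4, [88.0, 238.0])
(108.9, -3866.7, 1151.5, 1865.1, 113.5, [205.0, 232.0])
(-2820.5, -5166.8, 750.1, 1303.9, 74.2, [185.0, 189.0])
(-2450.5, -2241.7, 1155.0, 1851.5, 109.0, [229.0, 193.0])
(-3807.0, -7623.8, 1152.8, 1856.3, 102.5, [149.0, 175.0])
(-4436.7, 7845.2, 517.9, 539.7, 22.7, [378.0, 159.0])
(-4359.9, 9693.6, 437.8, 2283.7, 56.1, [406.0, 160.0])
(-5167.4, -1898.1, 742.5, 1276.9, 115.2, [233.0, 153.0])
(-5146.5, -4752.5, 1145.6, 1861.9, 103.7, [191.0, 155.0])
red []
blue []
green []
white [(-9345.4, -2606.4, 73.0, 390.7, 115.5, [227.0, 111.0]), (-9852.7, -7927.8, 64.5, 1065.7, 
[... 1369 characters left out ...]
)
(24250.8, -24378.0, 251.2, 946.2, 89.3, [443.0, 92.0])
(24123.3, -25926.8, 711.3, 1874.5, 85.0, [459.0, 91.0])
(27781.9, -18959.3, 241.3, 857.8, 91.4, [382.0, 76.0])
(27392.3, -21772.1, 192.0, 1079.8, 91.4, [408.0, 75.0])
(28306.3, -18915.6, 275.7, 1285.8, 89.8, [380.0, 73.0])
(27909.1, -22150.1, 157.4, 468.1, 78.5, [409.0, 71.0])
(27856.7, -20642.3, 702.2, 2159.3, 83.3, [395.0, 73.0])
(28584.8, -22013.6, 160.0, 767.5, 78.5, [405.0, 67.0])
(28201.0, -23107.7, 796.7, 956.3, 78.5, [415.0, 69.0])
(28005.2, -26263.1, 262.3, 405.0, 101.9, [444.0, 66.0])
(28439.6, -24333.7, 161.2, 550.6, 78.5, [426.0, 65.0])
(28465.2, -23605.1, 172.0, 600.2, 117.2, [419.0, 66.0])
red []
blue []
green []
white []
```

View pics/crop1.png

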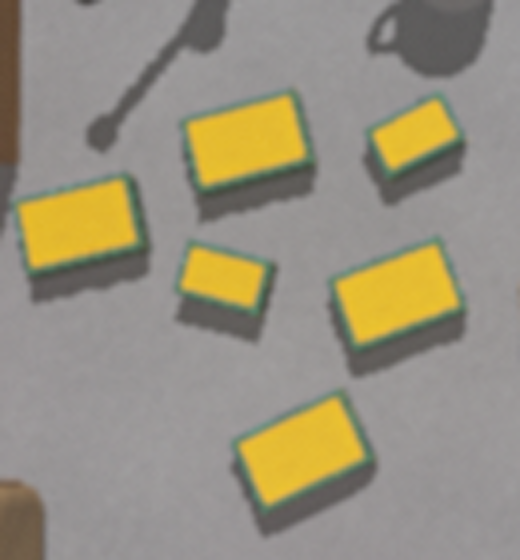

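View pics/crop2.png

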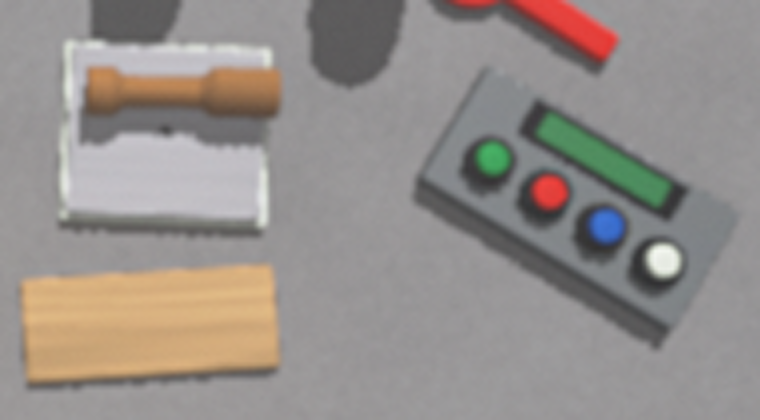

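The crops confirm four large tins (panels roughly 1.6 times the area of the two small ones). The keys run green, red, blue, white at top pixels (378,159), (392,168), (406,177) and (421,185). My helper mixed mm and m, so I'll fix that.

```bash
sed -i 's|o+d\*(z-o\[2\])/d\[2\]|o+d*(z/1000-o[2])/d[2]|; s|np.array(p)+c|np.array(p)/1000+c|' h.py
python3 - <<'E'
from h import *
for n in("top","scene"):
    im=cv2.imread(f"pics/{n}0.png");c=calibration(n)
    f=lambda r:100<r[0]<900 and abs(r[1])<600
    print(n,"yellow");[print(r) for r in rects(im,c,(18,120,120),(35,255,255),32,400) if f(r)]
    print("wood");[print(r) for r in rects(im,c,(5,70,60),(22,255,255),12,3000) if f(r)]
    for nm,lo,hi in(("red",(0,150,80),(6,255,255)),("blue",(105,120,80),(130,255,255)),("green",(40,120,80),(85,255,255)),("white",(0,0,215),(180,60,255))):
        print(nm,[r for r in rects(im,c,lo,hi,32,250) if f(r) and r[3]<60])
c=calibration("top")
for nm,uv,z in (("pan dot",(255+165/4,120+130/4),20),("sc corners",(255+68/4,130.5),20),("",(255+268/4,132),20),("",(255+65/4,120+213/4),20),("",(255+262/4,120+218/4),20),
 ("tamper L",(255+88/4,120+90/4),42),("tamper R",(255+280/4,120+92/4),42),("mid",(255+172/4,120+90/4),36)):
    print(nm,world(c,*uv,z)*1000)
E
```

```text
top yellow
(329.6, 307.5, 56.1, 94.2, 114.9, [205.0, 232.0])
(479.6, 374.0, 37.3, 65.4, 73.1, [185.0, 189.0])
(460.7, 224.3, 57.6, 93.9, 109.4, [229.0, 193.0])
(529.7, 499.4, 57.1, 93.1, 102.5, [149.0, 175.0])
(598.5, 206.7, 36.3, 65.1, 115.2, [233.0, 153.0])
(598.0, 352.6, 57.5, 93.3, 103.8, [191.0, 155.0])
wood
(430.2, 8.2, 90.5, 218.5, 91.9, [292.0, 201.0])
(633.3, -29.6, 39.4, 165.1, 88.1, [300.0, 142.0])
(826.7, 138.5, 696.6, 1884.3, 87.8, [216.0, 50.0])
red [(531.4, -336.4, 24.3, 27.4, 88.2, [392.0, 168.0])]
blue [(500.6, -381.8, 27.1, 27.9, 175.9, [406.0, 176.0])]
green [(561.5, -289.8, 22.3, 24.1, 41.7, [378.0, 159.0])]
white [(469.9, -428.6, 16.9, 17.6, 175.6, [420.0, 184.0]), (533.8, -90.5, 6.8, 41.1, 6.6, [320.0, 169.0]), (844.9, -27.8, 9.8, 42.8, 60.4, [297.0, 82.0])]
scene yellow
(599.2, 206.5, 35.5, 63.4, 116.0, [299.0, 225.0])
(597.7, 352.8, 56.1, 92.5, 103.5, [348.0, 216.0])
(529.7, 499.4, 55.5, 92.8, 102.4, [387.0, 187.0])
(479.6, 373.9, 36.6, 64.2, 72.8, [342.0, 180.0])
(461.2, 224.4, 55.5, 92.8, 108.8, [293.0, 183.0])
(329.8, 306.7, 56.1, 90.1, 114.3, [308.0, 145.0
[... 306 characters left out ...]
ed [(525.4, -336.3, 26.1, 30.6, 38.2, [106.0, 235.0])]
blue [(495.4, -384.1, 25.2, 30.7, 2.1, [90.0, 229.0])]
green [(556.5, -291.3, 24.9, 29.3, 179.5, [123.0, 243.0])]
white [(841.8, 364.1, 9.2, 50.6, 76.0, [383.0, 300.0]), (684.9, 46.9, 13.7, 46.1, 90.0, [251.0, 263.0]), (464.5, -430.7, 19.8, 27.7, 3.4, [74.0, 222.0])]
pan dot [596.3645404  -12.54084217  20.        ]
sc corners [677.6053014   69.27849656  20.        ]
 [ 666.49001359 -105.44115765   20.        ]
 [526.02139846  76.8143563   20.        ]
 [516.40595437 -93.06887457  20.        ]
tamper L [629.00149625  54.04116601  42.        ]
tamper R [ 621.94181043 -110.47575036   42.        ]
mid [628.04453191 -18.60530102  36.        ]
```

Run:
```python
from h import *
from scipy.optimize import least_squares
ct,cs=calibration("top"),calibration("scene")
for nm,a,b in (("red",(531.4,-336.4),(525.4,-336.3)),("blue",(500.6,-381.8),(495.4,-384.1)),("green",(561.5,-289.8),(556.5,-291.3)),("white",(469.9,-428.6),(464.5,-430.7)),("board",(430.2,8.2),(434.7,7.4)),("tam",(633.3,-29.6),(615,-27))):
    z=12 if nm in("board","tam") else 32
    pa=np.array(pix(ct,(*a,z)));pb=np.array(pix(cs,(*b,z)))
    r=least_squares(lambda p:np.r_[np.array(pix(ct,p))-pa,np.array(pix(cs,p))-pb],[*a,z]);print(nm,r.x.round(1),r.cost.round(2))
goto(626,-18,-2.5,220)
c=calibration("wrist");s,r=state();E=c["extrinsics"];o=-E[:3,:3].T@E[:3,3]
print("cam in tool mm",r.as_matrix().T@(o-s["tcp_pos"])*1000, "optical axis in tool",r.as_matrix().T@E[2,:3],"imgx in tool",r.as_matrix().T@E[0,:3],c["fx"])
```

```text
red [ 529.9 -333.1   41.1] 0.01
blue [ 499.7 -380.    39.9] 0.08
green [ 560.2 -288.3   39.7] 0.04
white [ 469.2 -426.3   40.1] 0.05
board [430.7   7.5   5.2] 0.0
tam [626.6 -26.2  41.5] 0.02
now [ 246.8 -519.1  403.9] rot [ -0.1  -0.1 -62.1] shift in present tool [ 557.6 -289.7   29.5] in target tool [517.2 357.   28.9] joints [-1.27  0.31  0.05  1.3  -0.    1.43]
cam in tool mm [67.03592566 -0.93218952 31.18986687] optical axis in tool [-2.66750167e-01  7.88551197e-04  9.63765390e-01] imgx in tool [-1.18037881e-04  9.99999631e-01 -8.50868416e-04] 296.392801951099
```

```bash
python3 -m crank '[[50,-26,0,0,0,0,1],[50,-26,0,0,0,0,1],[50,-26,0,0,0,0,1],[50,-26,0,0,0,0,1],[50,-26,0,0,0,0,1],[50,-26,0,0,0,0,1],[50,-26,0,0,0,0,1],[50,-26,0,0,0,0,1]]'
python3 -m crank '[[50,-26,0,0,0,0,1],[50,-26,0,0,0,0,1],[0,0,0,0,0,-10.4,1],[0,0,0,0,0,-10.4,1],[0,0,0,0,0,-10.4,1],[0,0,0,0,0,-10.4,1],[0,0,0,0,0,-10.4,1],[0,0,0,0,0,-10.4,1]]'
python3 - <<'E'
from h import *
goto(626,-18,-2.5,100)
cv2.imwrite("pics/w1.png",read_camera("wrist"))
E
```

```text
clock: 1.1
tcp_pos: [0.5196, -0.158, 0.4044]
orientation: [-0.0, 0.975, 0.22, -0.0]
wrist_force: [0.2, -0.5, 0.7]
finger_gap: 0.0853
clock: 2.1
tcp_pos: [0.5867, -0.0698, 0.4041]
orientation: [-0.0, 0.718, 0.696, -0.0]
wrist_force: [-1.0, -0.6, -0.0]
finger_gap: 0.0852
now [586.7 -69.8 404.1] rot [-0.1 -0.   0.7] shift in present tool [ 53.   37.8 149.1] in target tool [ 53.4  37.  149.1] joints [-0.25  0.35  0.09  1.32 -0.    1.35]
```

View pics/w1.png

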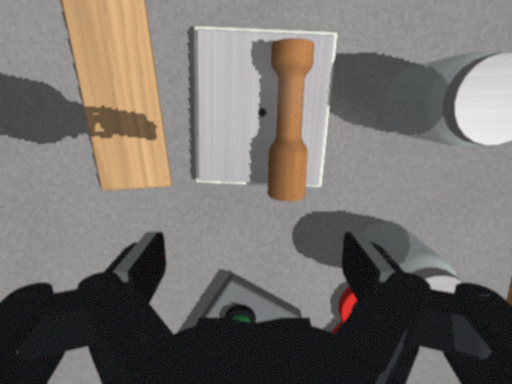

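Wrist view: the tamper's waist runs from (291,73) to (289,142), the pan dot is at (262,112), and the scale corners are at (196,28), (335,33), (321,187) and (198,183).

Run:
```python
from h import *
im=cv2.imread("pics/w1.png");c=calibration("wrist")
cv2.imwrite("pics/w1c.png",cv2.resize(im[15:215,180:350],None,fx=3.5,fy=3,interpolation=2)[:600])
for nm,uv,z in(("w top",(291,73),42),("w bot",(289,142),42),("dot",(262,112),20),("c1",(196,28),18),("c2",(335,33),18),("c3",(321,187),18),("c4",(198,183),18),("end1",(293,40),42),("end2",(288,198),42)):
    print(nm,(world(c,*uv,z)*1000).round(1))
[print(r) for r in rects(im,c,(5,70,60),(22,255,255),42,3000)]
```

```text
w top [627.5  28.2  42. ]
w bot [625.8 -43.8  42. ]
dot [596.9 -11.2  20. ]
c1 [527.2  78.9  18. ]
c2 [677.9  69.9  18. ]
c3 [ 668.6 -103.8   18. ]
c4 [516.  -94.6  18. ]
end1 [629.3  59.8  42. ]
end2 [ 624.9 -109.2   42. ]
(625.7, -25.5, 43.2, 172.7, 87.9, [290.0, 118.0])
(444.9, 5.5, 83.0, 196.4, 92.2, [119.0, 91.0])
```

View pics/w1c.png

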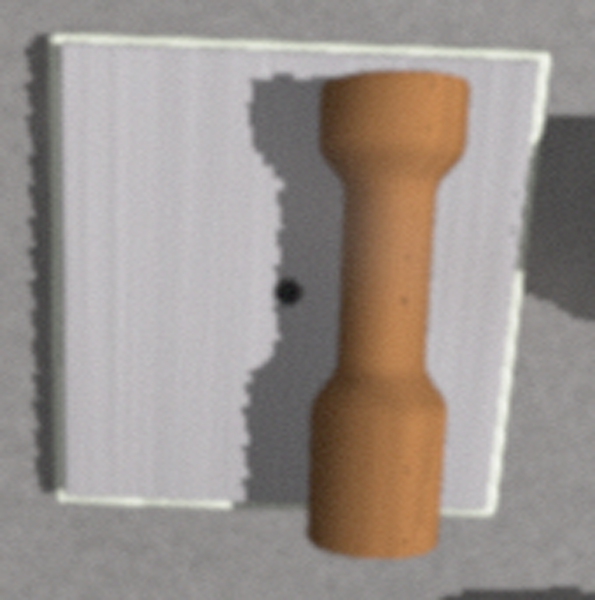

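```bash
python3 - <<'E'
from h import *
goto(626.5,-8,-2,46)
E
python3 -m crank '[[50,38,0,0,0,1.2,1],[7,10,0,0,0,0,1],[0,0,40,0,0,0,1],[0,0,50,0,0,0,1],[0,0,50,0,0,0,1],[0,0,40,0,0,0,1],[0,0,0,0,0,0,1],[0,0,0,0,0,0,1]]' 60
python3 - <<'E'
from h import *
goto(626.5,-8,-2,45)
E
```

```text
now [586.7 -69.8 404.1] rot [-0.1 -0.   0.5] shift in present tool [ 62.8  38.4 203.1] in target tool [ 63.1  37.6 203.1] joints [-0.25  0.35  0.09  1.32 -0.    1.34]
clock: 3.15
tcp_pos: [0.6375, -0.0154, 0.2261]
orientation: [0.001, 0.728, 0.686, 0.0]
wrist_force: [0.8, 0.2, 0.1]
finger_gap: 0.0853
now [637.5 -15.4 226.1] rot [ 0.1  0.  -1.4] shift in present tool [  6.8 -11.4  26.1] in target tool [  7.1 -11.2  26.1] joints [-0.15  0.53 -0.07  0.97 -0.    1.48]
```

```bash
python3 -m crank '[[7,-11,0,0,0,-1.4,1],[0,0,0,0,0,0,1],[0,0,14,0,0,0,1],[0,0,12,0,0,0,1],[0,0,0,0,0,0,1],[0,0,0,0,0,0,0],[0,0,0,0,0,0,0],[0,0,0,0,0,0,0]]' 60
python3 -m crank '[[0,0,0,0,0,0,0],[0,0,0,0,0,0,0],[0,0,-20,0,0,0,0],[0,0,-20,0,0,0,0],[0,0,-20,0,0,0,0],[0,0,-20,0,0,0,0],[0,0,0,0,0,0,0],[0,0,0,0,0,0,0]]' 60
python3 - <<'E'
from h import *
goto(431,8,2,120)
for n in ("top","wrist"): cv2.imwrite(f"pics/{n}2.png",read_camera(n))
E
```

```text
clock: 4.15
tcp_pos: [0.6265, -0.0076, 0.199]
orientation: [0.0, 0.719, 0.695, 0.0]
wrist_force: [0.2, 0.1, -0.3]
finger_gap: 0.0323
clock: 5.15
tcp_pos: [0.6259, -0.0075, 0.2776]
orientation: [-0.001, 0.719, 0.695, -0.0]
wrist_force: [-0.3, 0.6, -1.6]
finger_gap: 0.0269
now [625.9  -7.5 277.6] rot [-0.1 -0.  -4. ] shift in present tool [   8.7 -195.4    2.9] in target tool [  22.3 -194.3    2.6] joints [-0.14  0.47 -0.03  1.07 -0.    1.47]
```

View pics/wrist2.png

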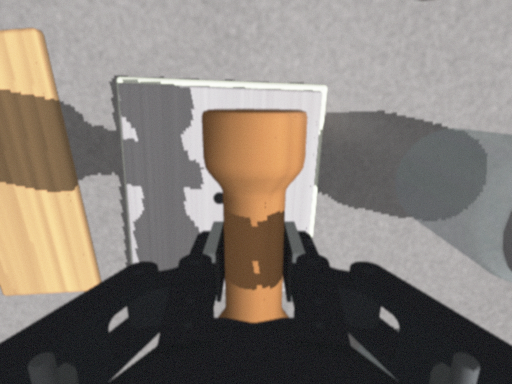

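The wrist view shows the tamper held at the waist, centred between the pads at about (255,250). Now I'll take it to the board.

```bash
python3 -m crank '[[1,-33,0,0,0,0,0],[1,-33,0,0,0,0,0],[2,-33,0,0,0,0,0],[2,-33,0,0,0,0,0],[2,-33,0,0,0,0,0],[1,-30,0,0,0,0,0],[0,0,0,0,0,-4,0],[0,0,0,0,0,0,0]]' 60
python3 - <<'E'
from h import *
goto(431,8,2,37)
cv2.imwrite("pics/scene3.png",read_camera("scene"))
cv2.imwrite("pics/w3.png",read_camera("wrist"))
E
```

```text
clock: 6.25
tcp_pos: [0.4313, 0.0082, 0.2783]
orientation: [-0.0, 0.695, 0.719, -0.0]
wrist_force: [0.1, 0.4, -1.9]
finger_gap: 0.0273
now [431.3   8.2 278.3] rot [-0. -0. -0.] shift in present tool [-0.2 -0.3 86.3] in target tool [-0.2 -0.3 86.3] joints [-0.17  0.12 -0.52  0.93 -0.    1.37]
```

View pics/w3.png

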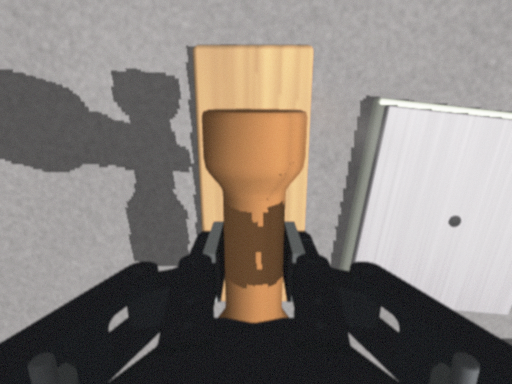

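The tamper is aligned with the board (board edges at columns 195–312, tamper centred at 255). Lowering it.

```bash
python3 -m crank '[[0,0,20,0,0,0,0],[0,0,20,0,0,0,0],[0,0,20,0,0,0,0],[0,0,14,0,0,0,0],[0,0,8,0,0,0,0],[0,0,3,0,0,0,0],[0,0,0,0,0,0,0],[0,0,0,0,0,0,0]]' 60
python3 -c "
from h import *
goto(431,8,2,37)"
```

```text
clock: 7.35
tcp_pos: [0.4321, 0.0081, 0.1942]
orientation: [0.0, 0.694, 0.72, 0.0]
wrist_force: [0.2, 0.5, -1.1]
finger_gap: 0.0274
now [432.1   8.1 194.2] rot [0.1 0.  0. ] shift in present tool [-0.1 -1.1  2.2] in target tool [-0.1 -1.1  2.2] joints [-0.17  0.23 -0.64  0.7  -0.    1.37]
```

```bash
python3 -m crank '[[0,0,1,0,0,0,0],[0,0,1,0,0,0,0],[0,0,1,0,0,0,0],[0,0,0,0,0,0,0],[0,0,0,0,0,0,0.4],[0,0,0,0,0,0,0.5],[0,0,0,0,0,0,0.6],[0,0,0,0,0,0,0.6]]' 60
python3 -m crank '[[0,0,0,0,0,0,1],[0,0,0,0,0,0,1],[0,0,-20,0,0,0,1],[0,0,-30,0,0,0,1],[0,0,-40,0,0,0,1],[0,0,-30,0,0,0,1],[0,0,-10,0,0,0,1],[0,0,0,0,0,0,1]]' 60
python3 - <<'E'
from h import *
for n in ("wrist","top"): cv2.imwrite(f"pics/{n}4.png",read_camera(n))
goto(529.9,-333.1,60,150,173)
E
```

```text
clock: 8.35
tcp_pos: [0.4318, 0.0082, 0.1906]
orientation: [0.0, 0.694, 0.719, -0.0]
wrist_force: [0.4, -0.3, 0.3]
finger_gap: 0.0512
clock: 9.35
tcp_pos: [0.4318, 0.0082, 0.3207]
orientation: [0.0, 0.694, 0.72, 0.0]
wrist_force: [0.8, -0.2, -1.2]
finger_gap: 0.0855
now [431.3   8.3 319.4] rot [ -0.1  -0.1 -58. ] shift in present tool [-344.6   86.5   -3.8] in target tool [-256.1 -246.3   -3.6] joints [-0.17  0.09 -0.45  1.03 -0.    1.37]
```

View pics/wrist4.png

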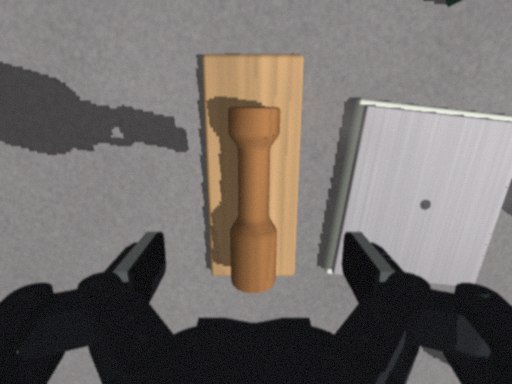

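View pics/top4.png

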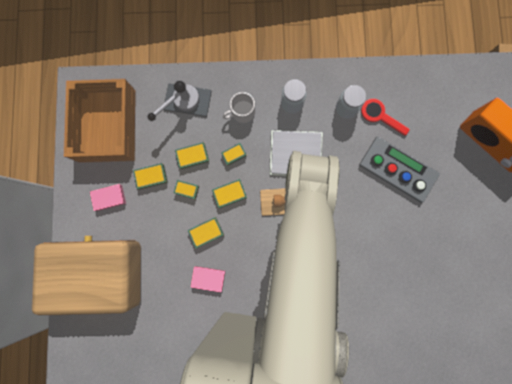

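```bash
python3 -m crank '[[-45,12,0,0,0,0,0],[-45,12,0,0,0,0,0],[-45,12,0,0,0,0,0],[-45,12,0,0,0,0,0],[-40,12,0,0,0,0,0],[-30,12,0,0,0,0,0],[-20,6,0,0,0,0,0],[0,0,0,0,0,0,0]]' 60
python3 - <<'E'
from h import *
c=None
im=cv2.imread("pics/wrist4.png")
cv2.imwrite("pics/w5.png",read_camera("wrist"))
goto(529.9,-333.1,2,60,173)
E
```

```text
clock: 10.45
tcp_pos: [0.5192, -0.26, 0.3185]
orientation: [-0.001, 0.695, 0.719, -0.0]
wrist_force: [-0.0, 0.0, -0.2]
finger_gap: 0.0002
now [ 518.8 -259.1  318.8] rot [-0.1 -0.1 -0. ] shift in present tool [-74.6   8.7  85.6] in target tool [-74.4   8.5  85.8] joints [-0.6   0.36 -0.1   1.11  0.    0.93]
```

View pics/w5.png

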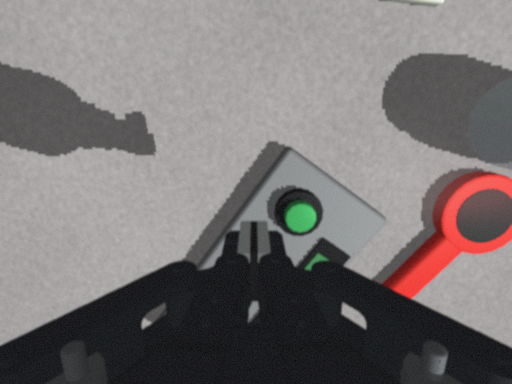

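The wrist view shows the green key at (301,216), so I'll use it to check the triangulation.

```bash
python3 - <<'E'
from h import *
print(world(calibration("wrist"),301,216,40)*1000)
E
python3 -m crank '[[-30,4,0,0,0,0,0],[-30,4,0,0,0,0,0],[-14,1,0,0,0,0,0],[0,0,30,0,0,0,0],[0,0,30,0,0,0,0],[0,0,25,0,0,0,0],[0,0,0,0,0,0,0],[0,0,0,0,0,0,0]]' 60
python3 -c "
from h import *
goto(529.9,-333.1,2,34,173)"
```

```text
[ 560.66387878 -285.45163965   40.        ]
clock: 11.5
tcp_pos: [0.5311, -0.3321, 0.2366]
orientation: [0.0, 0.694, 0.72, 0.0]
wrist_force: [0.1, 0.5, 0.4]
finger_gap: -0.0004
now [ 531.1 -332.1  236.6] rot [0.  0.  0.1] shift in present tool [-0.9 -1.2 29.6] in target tool [-0.9 -1.2 29.6] joints [-0.69  0.5  -0.09  0.98  0.    0.85]
```

```bash
python3 -m crank '[[0,0,15,0,0,0,0],[0,0,8,0,0,0,0],[0,0,4,0,0,0,0],[0,0,3,0,0,0,0],[0,0,0,0,0,0,0],[0,0,0,0,0,0,0],[0,0,0,0,0,0,0],[0,0,0,0,0,0,0]]' 60
```

```text
clock: 12.5
tcp_pos: [0.5311, -0.3324, 0.2136]
orientation: [0.003, 0.694, 0.72, 0.0]
wrist_force: [-10.6, 9.1, 45.3]
finger_gap: 0.0003
```

Contact at 45 N is stiffer than a key alone, so I'll back off in steps and watch the force.

```bash
python3 -m crank '[[0,0,-4,0,0,0,0],[0,0,0,0,0,0,0],[0,0,0,0,0,0,0],[0,0,0,0,0,0,0],[0,0,0,0,0,0,0],[0,0,0,0,0,0,0],[0,0,0,0,0,0,0],[0,0,0,0,0,0,0]]' 60
python3 - <<'E'
from h import *
for n in ("wrist","scene"): cv2.imwrite(f"pics/{n}6.png",read_camera(n))
im=cv2.imread("pics/scene6.png")
cv2.imwrite("pics/s6c.png",cv2.resize(im[180:300,30:190],None,fx=4,fy=4,interpolation=2))
E
```

```text
clock: 13.5
tcp_pos: [0.5312, -0.3326, 0.214]
orientation: [0.002, 0.694, 0.72, 0.0]
wrist_force: [-6.5, 5.0, 24.8]
finger_gap: -0.0003
```

View pics/wrist6.png

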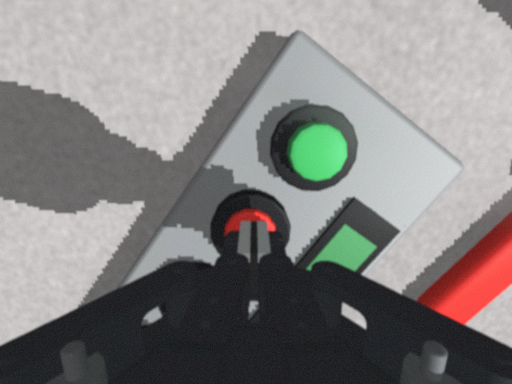

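View pics/s6c.png

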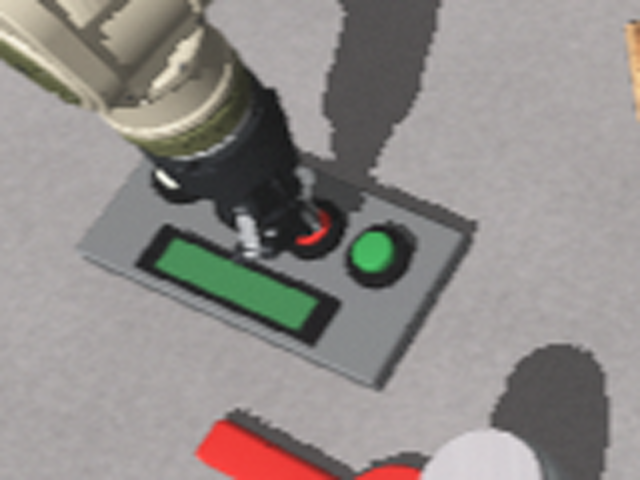

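```bash
for i in 1; do python3 -m crank '[[0,0,-4,0,0,0,0],[0,0,0,0,0,0,0],[0,0,0,0,0,0,0],[0,0,0,0,0,0,0],[0,0,0,0,0,0,0],[0,0,0,0,0,0,0],[0,0,0,0,0,0,0],[0,0,0,0,0,0,0]]' 60; done
python3 -m crank '[[0,0,-2,0,0,0,0],[0,0,0,0,0,0,0],[0,0,0,0,0,0,0],[0,0,0,0,0,0,0],[0,0,0,0,0,0,0],[0,0,0,0,0,0,0],[0,0,0,0,0,0,0],[0,0,0,0,0,0,0]]' 60
python3 -m crank '[[0,0,-2,0,0,0,0],[0,0,0,0,0,0,0],[0,0,0,0,0,0,0],[0,0,0,0,0,0,0],[0,0,0,0,0,0,0],[0,0,0,0,0,0,0],[0,0,0,0,0,0,0],[0,0,0,0,0,0,0]]' 60
python3 -m crank '[[0,0,-3,0,0,0,0],[0,0,0,0,0,0,0],[0,0,0,0,0,0,0],[0,0,0,0,0,0,0],[0,0,0,0,0,0,0],[0,0,0,0,0,0,0],[0,0,0,0,0,0,0],[0,0,0,0,0,0,0]]' 60
```

```text
clock: 14.6
tcp_pos: [0.5314, -0.3329, 0.2144]
orientation: [0.001, 0.694, 0.72, 0.0]
wrist_force: [-0.6, 0.6, 7.6]
finger_gap: -0.0
clock: 15.6
tcp_pos: [0.5309, -0.3326, 0.2157]
orientation: [0.0, 0.694, 0.719, -0.0]
wrist_force: [2.0, -1.1, 3.8]
finger_gap: 0.0
clock: 16.6
tcp_pos: [0.5307, -0.3324, 0.2176]
orientation: [-0.0, 0.695, 0.719, -0.0]
wrist_force: [-0.9, -0.3, 2.6]
finger_gap: 0.0001
clock: 17.6
tcp_pos: [0.5309, -0.3326, 0.2207]
orientation: [0.0, 0.695, 0.719, -0.0]
wrist_force: [0.2, 1.0, 0.9]
finger_gap: -0.0002
```

The force profile (0.9 N at 220.7 mm, 3.8 N at 215.7, then a hard stop at 214.4) shows that the red key travelled its full 6 mm and sprang back. White is next.

Run:
```python
from h import *
goto(469.2,-425.5,2,70,173)
```

```text
now [ 530.9 -332.6  220.7] rot [0. 0. 0.] shift in present tool [-90.7 -64.9 -22.3] in target tool [-90.7 -64.9 -22.3] joints [-0.69  0.52 -0.11  0.94 -0.    0.85]
```

```bash
python3 -m crank '[[0,0,-22,0,0,0,0],[0,0,0,0,0,0,0],[-30,-22,0,0,0,0,0],[-30,-22,0,0,0,0,0],[-20,-15,0,0,0,0,0],[-10,-6,0,0,0,0,0],[0,0,0,0,0,0,0],[0,0,0,0,0,0,0]]' 60
python3 - <<'E'
from h import *
cv2.imwrite("pics/w7.png",read_camera("wrist"))
goto(469.2,-425.5,2,40,173)
E
```

```text
clock: 18.6
tcp_pos: [0.4695, -0.424, 0.2425]
orientation: [-0.0, 0.694, 0.72, 0.0]
wrist_force: [-0.3, 0.5, -0.5]
finger_gap: -0.0002
now [ 469.7 -423.9  242.6] rot [-0.  -0.   0.1] shift in present tool [-1.6 -0.5 29.6] in target tool [-1.6 -0.5 29.6] joints [-0.86  0.51 -0.06  1.    0.    0.67]
```

View pics/w7.png

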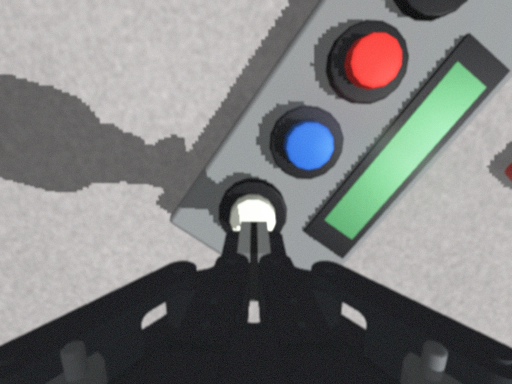

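The white key sits directly under the shut fingertips at (253,215), and the screen now reads green. Pressing it.

```bash
python3 -m crank '[[-1,0,15,0,0,0,0],[0,0,7,0,0,0,0],[0,0,3,0,0,0,0],[0,0,3,0,0,0,0],[0,0,1.5,0,0,0,0],[0,0,0,0,0,0,0],[0,0,0,0,0,0,0],[0,0,0,0,0,0,0]]' 60
```

```text
clock: 19.65
tcp_pos: [0.469, -0.4252, 0.2144]
orientation: [-0.0, 0.694, 0.72, 0.0]
wrist_force: [-0.4, 4.7, 8.2]
finger_gap: -0.0003
```

White is fully down (same 214.4 mm stop, 8 N). Now I'll lift and go to the first tin, at (461,224).

```bash
python3 -m crank '[[0,0,-40,0,0,0,0],[0,0,-60,0,0,0,0],[0,0,-20,0,0,0,0],[55,0,0,0,0,0,0],[55,0,0,0,0,0,0],[55,0,0,0,0,0,0],[55,0,0,0,0,0,0],[55,0,0,0,0,0,0]]' 60
python3 -m crank '[[55,0,0,0,0,0,1],[55,0,0,0,0,0,1],[55,0,0,0,0,0,1],[55,0,0,0,0,0,1],[55,0,0,0,0,0,1],[55,0,0,0,0,0,1],[40,0,0,0,0,0,1],[0,0,0,0,0,0,1]]' 60
python3 - <<'E'
from h import *
goto(461,224.4,19,130)
cv2.imwrite("pics/w8.png",read_camera("wrist"))
E
```

```text
clock: 20.65
tcp_pos: [0.4592, -0.1495, 0.3334]
orientation: [0.001, 0.695, 0.719, 0.0]
wrist_force: [0.4, 0.6, 1.0]
finger_gap: 0.0002
clock: 21.65
tcp_pos: [0.4461, 0.221, 0.3332]
orientation: [0.0, 0.693, 0.721, 0.0]
wrist_force: [0.8, -0.5, -0.3]
finger_gap: 0.0854
now [446.1 221.  333.2] rot [  0.1   0.  -16.7] shift in present tool [ 2.8 14.9 48.2] in target tool [-1.6 15.2 48.2] joints [ 0.3   0.2  -0.28  1.09 -0.    1.83]
```

View pics/w8.png

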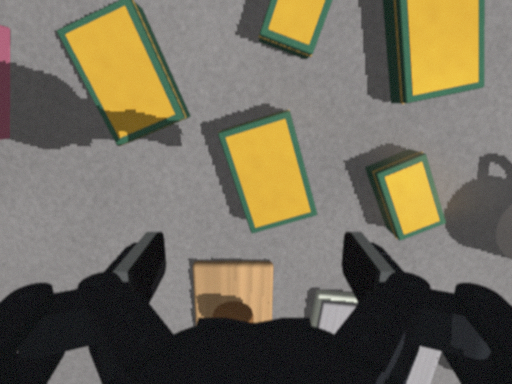

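```bash
python3 - <<'E'
from h import *
im=cv2.imread("pics/w8.png");c=calibration("wrist")
[print(r) for r in rects(im,c,(18,110,100),(35,255,255),32,1000)]
E
python3 -m crank '[[1,6,0,0,0,-8.4,1],[1,8,0,0,0,-8.4,1],[0,0,0,0,0,0,1],[0,0,20,0,0,0,1],[0,0,28,0,0,0,1],[0,0,0,0,0,0,1],[0,0,0,0,0,0,1],[0,0,0,0,0,0,1]]' 80
python3 - <<'E'
from h import *
goto(461,224.4,19,20)
E
```

```text
(598.1, 205.5, 36.8, 65.2, 116.2, [412.0, 198.0])
(460.1, 223.3, 56.7, 93.0, 109.3, [269.0, 173.0])
(329.0, 306.7, 57.1, 92.8, 114.2, [121.0, 72.0])
(599.3, 342.7, 56.5, 75.0, 103.6, [442.0, 43.0])
(474.8, 358.5, 34.8, 36.7, 163.1, [297.0, 18.0])
clock: 22.7
tcp_pos: [0.4605, 0.2224, 0.2864]
orientation: [0.001, 0.582, 0.813, 0.001]
wrist_force: [-0.2, 0.2, -0.3]
finger_gap: 0.0855
now [460.5 222.4 286.4] rot [ 0.1  0.  -0.2] shift in present tool [  1.7   0.9 111.4] in target tool [  1.7   1.1 111.4] joints [ 0.29  0.26 -0.33  0.98 -0.    1.54]
```

The wrist measurement of the tin agrees with the overhead cameras to about 1 mm: (460.1,223.3), long axis at 109.3°, panel 57x93. Descending to grasp it.

```bash
python3 -m crank '[[1.5,0,30,0,0,0,1],[0,0,35,0,0,0,1],[0,0,30,0,0,0,1],[0,0,14,0,0,0,1],[0,0,2,0,0,0,1],[0,0,0,0,0,0,0],[0,0,0,0,0,0,0],[0,0,0,0,0,0,0]]' 80
python3 -m crank '[[0,0,0,0,0,0,0],[0,0,0,0,0,0,0],[0,0,-20,0,0,0,0],[0,0,-30,0,0,0,0],[0,0,-40,0,0,0,0],[0,0,-30,0,0,0,0],[0,0,0,0,0,0,0],[0,0,0,0,0,0,0]]' 80
python3 - <<'E'
from h import *
goto(596.7,-12,-3.3,130)
cv2.imwrite("pics/w9.png",read_camera("wrist"))
E
```

```text
clock: 23.7
tcp_pos: [0.4603, 0.2242, 0.1758]
orientation: [0.001, 0.582, 0.813, 0.001]
wrist_force: [-0.1, -1.1, 7.1]
finger_gap: 0.0659
clock: 24.7
tcp_pos: [0.459, 0.2237, 0.2932]
orientation: [-0.0, 0.582, 0.813, -0.001]
wrist_force: [0.4, -0.1, -3.4]
finger_gap: 0.0666
now [459.  223.7 293.2] rot [-0.1  0.  22.1] shift in present tool [-267.6   54.3    8.2] in target tool [-227.4  151.1    8.2] joints [ 0.3   0.25 -0.32  1.   -0.    1.54]
```

View pics/w9.png

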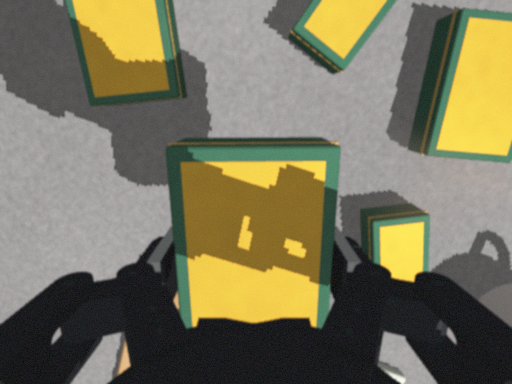

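The tin is held flat and centred between the pads (lid at 170–340). Carrying it to the platform.

```bash
python3 -m crank '[[-40,8,0,0,0,0,0],[-45,9,0,0,0,0,0],[-45,9,0,0,0,0,0],[-45,9,0,0,0,0,0],[-45,9,0,0,0,0,0],[-47,10,0,0,0,0,0],[0,0,0,0,0,10,0],[0,0,0,0,0,10,0]]' 80
python3 -c "
from h import *
goto(596.7,-12,-3.3,60)"
```

```text
clock: 25.75
tcp_pos: [0.5964, -0.0123, 0.2916]
orientation: [-0.002, 0.717, 0.697, -0.001]
wrist_force: [-0.1, 0.2, -2.1]
finger_gap: 0.0661
now [596.4 -12.3 291.6] rot [-0.2 -0.   1.7] shift in present tool [ 0.3  0.6 76.6] in target tool [ 0.4  0.3 76.6] joints [-0.16  0.41 -0.09  1.07  0.    1.44]
```

```bash
python3 -m crank '[[0,0,25,0,0,1.7,0],[0,0,30,0,0,0,0],[0,0,25,0,0,0,0],[0,0,10,0,0,0,0],[0,0,2,0,0,0,0],[0,0,0,0,0,0,0],[0,0,0,0,0,0,0],[0,0,0,0,0,0,0]]' 80
python3 - <<'E'
from h import *
goto(596.7,-12,-3.3,41)
cv2.imwrite("pics/w10.png",read_camera("wrist"))
E
```

```text
clock: 26.75
tcp_pos: [0.5971, -0.0114, 0.203]
orientation: [0.001, 0.725, 0.689, 0.0]
wrist_force: [-0.0, 1.0, -3.1]
finger_gap: 0.0669
now [597.1 -11.4 203. ] rot [0.1 0.  0.4] shift in present tool [-0.6 -0.4  7. ] in target tool [-0.6 -0.4  7. ] joints [-0.15  0.49 -0.21  0.87 -0.    1.47]
```

View pics/w10.png

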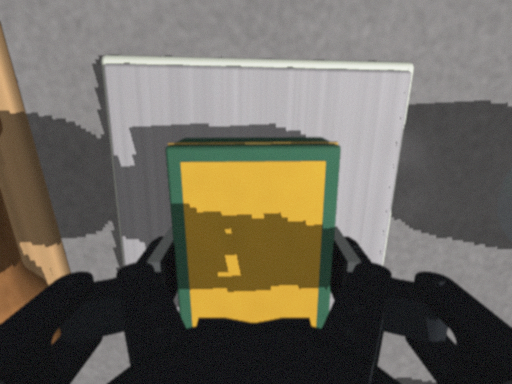

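The tin is square to the platform and centred on it, with edges at 170–340 inside 105–410. I'll lower the last few mm and release.

```bash
python3 -m crank '[[0,0,4,0,0,0,0],[0,0,2,0,0,0,0],[0,0,1,0,0,0,0],[0,0,0,0,0,0,0],[0,0,0,0,0,0,0.9],[0,0,0,0,0,0,1],[0,0,0,0,0,0,1],[0,0,0,0,0,0,1]]' 80
python3 -m crank '[[0,0,-10,0,0,0,1],[0,0,-20,0,0,0,1],[0,0,-40,0,0,0,1],[0,0,-50,0,0,0,1],[0,0,-30,0,0,0,1],[0,0,0,0,0,0,1],[0,0,0,0,0,0,1],[0,0,0,0,0,0,1]]' 80
python3 - <<'E'
from h import *
s=get_state()
im=read_camera("wrist");c=calibration("wrist");cv2.imwrite("pics/w11.png",im)
[print(r) for r in rects(im,c,(18,110,100),(35,255,255),52,1000)]
goto(597.8,352.7,13.7,130)
E
```

```text
clock: 27.8
tcp_pos: [0.5968, -0.0114, 0.1951]
orientation: [0.0, 0.725, 0.689, -0.0]
wrist_force: [-1.0, -0.2, 0.4]
finger_gap: 0.0857
clock: 28.8
tcp_pos: [0.5962, -0.0113, 0.3438]
orientation: [-0.001, 0.725, 0.689, -0.001]
wrist_force: [-0.2, 0.2, 0.1]
finger_gap: 0.0859
(596.0, -10.8, 56.8, 92.8, 87.6, [255.0, 178.0])
now [596.3 -11.3 343.8] rot [ -0.1  -0.  -16.6] shift in present tool [363.6 -16.6  58.9] in target tool [353.3  87.7  58.8] joints [-0.15  0.38 -0.01  1.18 -0.    1.47]
```

View pics/w11.png

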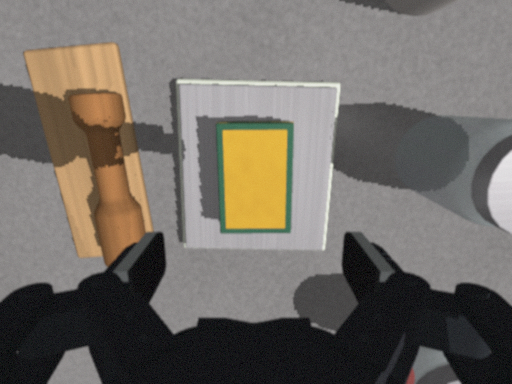

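Tin 1 is placed at (596.0,-10.8), heading 87.6° (panel at (255,178)). Next is the tin at (598,353).

```bash
python3 -m crank '[[45,-2,0,0,0,0,1],[52,-2.5,0,0,0,0,1],[52,-2.5,0,0,0,0,1],[52,-2.5,0,0,0,0,1],[52,-2.5,0,0,0,0,1],[52,-2.5,0,0,0,0,1],[52,-2,0,0,0,-8,1],[6,0,0,0,0,-8,1]]' 80
python3 - <<'E'
from h import *
im=read_camera("wrist");c=calibration("wrist");cv2.imwrite("pics/w12.png",im)
[print(r) for r in rects(im,c,(18,110,100),(35,255,255),32,1000)]
goto(597.8,352.7,13.7,26)
E
```

```text
clock: 29.85
tcp_pos: [0.5967, 0.3556, 0.3432]
orientation: [-0.001, 0.618, 0.786, -0.001]
wrist_force: [-0.2, -0.4, 0.6]
finger_gap: 0.0851
(597.3, 209.1, 37.1, 59.2, 116.4, [224.0, 299.0])
(597.4, 352.5, 56.9, 92.3, 103.9, [255.0, 176.0])
(478.7, 372.9, 37.0, 64.6, 73.8, [137.0, 127.0])
(533.9, 473.8, 42.5, 56.6, 13.6, [217.0, 26.0])
now [596.7 354.9 343.2] rot [-0.1  0.   0.1] shift in present tool [ -2.4   0.9 162.2] in target tool [ -2.4   0.5 162.2] joints [0.42 0.57 0.3  1.3  0.   1.75]
```

View pics/w12.png

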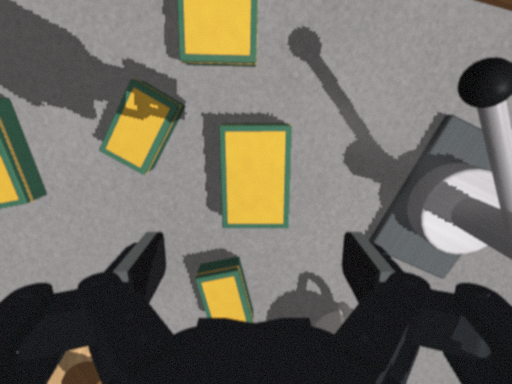

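A lever-press handle stands on the right in the wrist view, with its ball at (486,82). I'll check its clearance before going down.

Run:
```python
from h import *
from scipy.optimize import least_squares
ct,cs,cw=calibration("top"),calibration("scene"),calibration("wrist")
for a,b in (((151,117),(413,230)),((180,86),(394,274)),((180,86),(413,230)),((151,117),(394,274))):
    r=least_squares(lambda p:np.r_[np.array(pix(ct,p))-a,np.array(pix(cs,p))-b],[650,400,100.]);print(r.x.round(),r.cost.round(1),pix(cw,r.x))
```

```text
[708. 466. 126.] 0.0 (np.float64(482.02942278789345), np.float64(81.32595095344908))
[808. 370. 134.] 0.2 (np.float64(566.4524075854065), np.float64(264.48423760411487))
[760. 363. 286.] 72.9 (np.float64(1193.190874433948), np.float64(701.9326272402025))
[761. 494. -95.] 74.7 (np.float64(403.2419135083101), np.float64(81.49380327145612))
```

```bash
python3 -m crank '[[-2.4,0.5,30,0,0,0,1],[0,0,45,0,0,0,1],[0,0,45,0,0,0,1],[0,0,30,0,0,0,1],[0,0,12,0,0,0,1],[0,0,0,0,0,0,1],[0,0,0,0,0,0,1],[0,0,0,0,0,0,1]]' 80
python3 -c "
from h import *
goto(597.6,352.6,13.8,25)"
```

```text
clock: 30.9
tcp_pos: [0.5993, 0.35, 0.1849]
orientation: [0.001, 0.622, 0.783, 0.001]
wrist_force: [0.6, -0.2, 0.1]
finger_gap: 0.0855
now [599.3 350.  184.9] rot [ 0.2 -0.  -0.7] shift in present tool [ 2.9 -1.1  4.9] in target tool [ 2.9 -1.1  4.9] joints [ 0.41  0.67  0.06  0.96 -0.    1.75]
```

```bash
python3 -m crank '[[2.5,-1,5,0,0,-0.7,1],[0,0,0,0,0,0,1],[0,0,0,0,0,0,0],[0,0,0,0,0,0,0],[0,0,0,0,0,0,0],[0,0,0,0,0,0,0],[0,0,0,0,0,0,0],[0,0,0,0,0,0,0]]' 80
python3 -m crank '[[0,0,-20,0,0,0,0],[0,0,-30,0,0,0,0],[0,0,-45,0,0,0,0],[0,0,-30,0,0,0,0],[0,0,-10,0,0,0,0],[0,0,0,0,0,0,0],[0,0,0,0,0,0,0],[0,0,0,0,0,0,0]]' 80
python3 - <<'E'
from h import *
cv2.imwrite("pics/w13.png",read_camera("wrist"))
goto(596.2,-11.3,-3,157)
E
```

```text
clock: 31.9
tcp_pos: [0.5974, 0.3521, 0.1788]
orientation: [0.0, 0.617, 0.787, 0.001]
wrist_force: [0.2, -0.6, 5.5]
finger_gap: 0.0664
clock: 32.9
tcp_pos: [0.5967, 0.3518, 0.3112]
orientation: [-0.001, 0.617, 0.787, -0.001]
wrist_force: [-0.3, -0.5, -1.7]
finger_gap: 0.0664
now [596.8 351.8 311.5] rot [-0.1  0.1 16.8] shift in present tool [-3.524e+02 -8.740e+01 -1.000e-01] in target tool [-362.6   18.4   -0.5] joints [ 0.42  0.58  0.23  1.22 -0.    1.75]
```

View pics/w13.png

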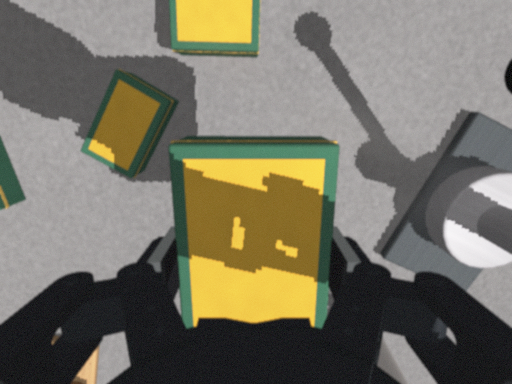

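```bash
python3 -m crank '[[-45,-11,0,0,0,0,0],[-52,-13,0,0,0,0,0],[-52,-13,0,0,0,0,0],[-52,-13,0,0,0,0,0],[-52,-13,0,0,0,0,0],[-52,-13,0,0,0,0,0],[-47,-11,0,0,0,8,0],[0,0,0,0,0,8.5,0]]' 80
python3 - <<'E'
from h import *
goto(596.2,-11.3,-3,78)
cv2.imwrite("pics/w14.png",read_camera("wrist"))
E
```

```text
clock: 33.95
tcp_pos: [0.5967, -0.0143, 0.3127]
orientation: [0.0, 0.727, 0.687, -0.0]
wrist_force: [0.5, 0.6, -2.1]
finger_gap: 0.0665
now [596.7 -14.3 312.7] rot [-0.   0.  -0.3] shift in present tool [ 3.  -0.7 79.7] in target tool [ 3.  -0.7 79.7] joints [-0.16  0.4  -0.06  1.11 -0.    1.47]
```

View pics/w14.png

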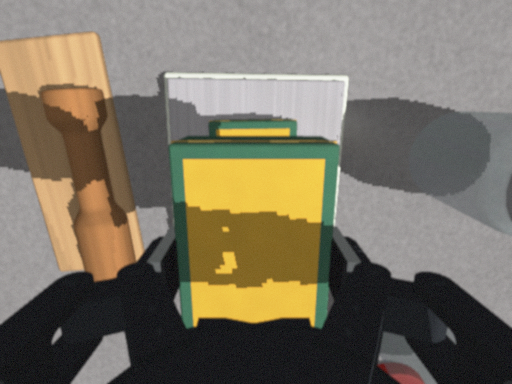

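```bash
python3 -m crank '[[3,-0.7,20,0,0,0,0],[0,0,25,0,0,0,0],[0,0,20,0,0,0,0],[0,0,8,0,0,0,0],[0,0,0,0,0,0,0],[0,0,0,0,0,0,0],[0,0,0,0,0,0,0],[0,0,0,0,0,0,0]]' 80
python3 - <<'E'
from h import *
goto(596.2,-11.3,-3,76)
E
```

```text
clock: 35.0
tcp_pos: [0.5964, -0.0076, 0.2408]
orientation: [0.0, 0.723, 0.69, 0.0]
wrist_force: [-0.0, 0.2, -1.2]
finger_gap: 0.0662
now [596.4  -7.6 240.8] rot [0.1 0.  0.3] shift in present tool [-3.7 -0.1  9.8] in target tool [-3.7 -0.   9.8] joints [-0.15  0.45 -0.17  0.95 -0.    1.47]
```

```bash
python3 -m crank '[[-3.5,0,4,0,0,0,0],[0,0,3,0,0,0,0],[0,0,1.5,0,0,0,0],[0,0,1,0,0,0,0],[0,0,0,0,0,0,0],[0,0,0,0,0,0,0],[0,0,0,0,0,0,0],[0,0,0,0,0,0,0]]' 80
python3 -c "
from h import *
goto(596.2,-11.3,-3,76)"
```

```text
clock: 36.0
tcp_pos: [0.596, -0.0111, 0.2308]
orientation: [0.0, 0.723, 0.69, -0.0]
wrist_force: [-1.0, -1.0, -0.0]
finger_gap: 0.0663
now [596.  -11.1 230.8] rot [0.  0.  0.3] shift in present tool [-0.2  0.2 -0.2] in target tool [-0.2  0.2 -0.2] joints [-0.15  0.46 -0.18  0.93 -0.    1.46]
```

```bash
python3 -m crank '[[0,0,0,0,0,0,0.9],[0,0,0,0,0,0,1],[0,0,0,0,0,0,1],[0,0,0,0,0,0,1],[0,0,-15,0,0,0,1],[0,0,-30,0,0,0,1],[0,0,-40,0,0,0,1],[0,0,-25,0,0,0,1]]' 80
python3 - <<'E'
from h import *
im=read_camera("wrist");c=calibration("wrist");cv2.imwrite("pics/w15.png",im)
[print(r) for r in rects(im,c,(18,110,100),(35,255,255),84,1000)]
goto(529.7,499.4,12.5,180)
E
```

```text
clock: 37.0
tcp_pos: [0.5964, -0.0111, 0.3441]
orientation: [0.001, 0.723, 0.69, 0.001]
wrist_force: [0.2, -0.5, -0.6]
finger_gap: 0.0853
(597.1, -11.2, 57.5, 93.4, 87.3, [252.0, 186.0])
now [597.1 -11.2 347.2] rot [  0.4   0.1 -15.2] shift in present tool [506.9 -91.2  11. ] in target tool [513.1  44.7  12.2] joints [-0.15  0.37 -0.01  1.18 -0.    1.46]
```

View pics/w15.png

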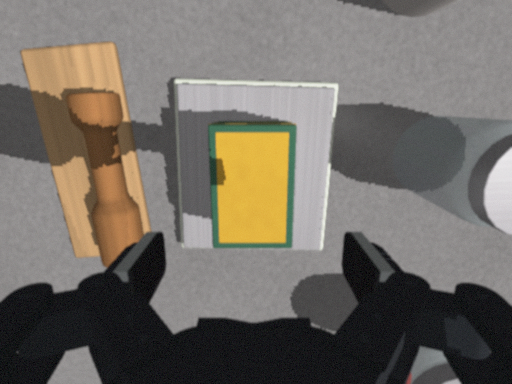

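Tin 2 is stacked at (597.1,-11.2), heading 87.3°, and the tamper hasn't moved. Next is the tin at (530,499).

```bash
python3 -m crank '[[50,-9,0,0,0,0,1],[58,-10,0,0,0,0,1],[58,-10,0,0,0,0,1],[58,-11,0,0,0,0,1],[58,-11,0,0,0,0,1],[58,-11,0,0,0,0,1],[58,-11,0,0,0,0,1],[55,-10,0,0,0,0,1]]' 80
python3 -m crank '[[50,-8,0,0,0,0,1],[0,0,0,0,0,-7.5,1],[0,0,0,0,0,-7.5,1],[0,0,0,0,0,0,1],[0,0,0,0,0,0,1],[0,0,0,0,0,0,1],[0,0,0,0,0,0,1],[0,0,0,0,0,0,1]]' 80
python3 - <<'E'
from h import *
im=read_camera("wrist");c=calibration("wrist");cv2.imwrite("pics/w16.png",im)
[print(r) for r in rects(im,c,(18,110,100),(35,255,255),32,1000)]
goto(529.7,499.4,12.5,26)
E
```

```text
clock: 38.05
tcp_pos: [0.5336, 0.4473, 0.3413]
orientation: [0.0, 0.723, 0.691, 0.0]
wrist_force: [0.8, -0.5, 1.4]
finger_gap: 0.0855
clock: 39.05
tcp_pos: [0.5287, 0.4954, 0.3407]
orientation: [0.0, 0.627, 0.779, -0.0]
wrist_force: [0.0, 0.2, -0.7]
finger_gap: 0.0857
(317.9, 332.5, 39.1, 57.3, 24.3, [30.0, 278.0])
(478.7, 374.3, 37.3, 65.1, 73.1, [184.0, 275.0])
(528.9, 499.7, 56.7, 92.4, 102.3, [255.0, 170.0])
now [528.6 495.5 340.7] rot [ 0.   0.  -0.2] shift in present tool [  3.6   1.9 159.7] in target tool [  3.6   1.9 159.7] joints [ 0.64  0.64  0.4   1.33 -0.    2.  ]
```

View pics/w16.png

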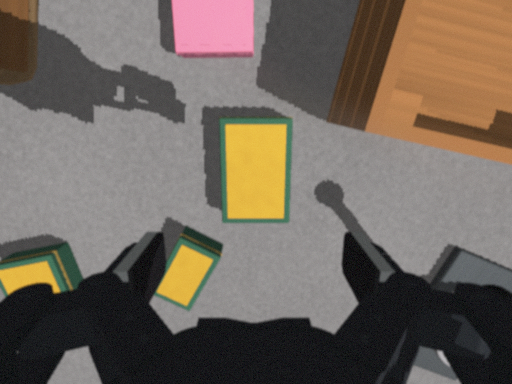

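Run:
```python
from h import *
c=calibration("wrist")
for uv,z in(((330,120),0),((362,0),0),((183,230),32),((330,190),0)): print((world(c,*uv,z)*1000).round())
s,r=state();y=r.as_matrix()[:,1];x=r.as_matrix()[:,0]
t=np.array([529,499.5,0])
for sx in(1,-1):print("finger back",(t+57*sx*y+0*x).round())
```

```text
[593. 563.   0.]
[592. 673.   0.]
[470. 426.  32.]
[614. 491.   0.]
finger back [585. 512.   0.]
finger back [473. 487.  -0.]
```

Clear: the crate corner is at (593,563) and the finger is at (585,512).

```bash
python3 -m crank '[[3.5,1.5,30,0,0,0,1],[0,0,45,0,0,0,1],[0,0,40,0,0,0,1],[0,0,25,0,0,0,1],[0,0,10,0,0,0,1],[0,0,0,0,0,0,1],[0,0,0,0,0,0,1],[0,0,0,0,0,0,1]]' 80
python3 -c "
from h import *
goto(529.4,499.5,12.4,25)"
```

```text
clock: 40.1
tcp_pos: [0.5298, 0.4997, 0.1924]
orientation: [0.0, 0.627, 0.779, 0.001]
wrist_force: [-0.5, 0.8, 1.4]
finger_gap: 0.0858
now [529.8 499.7 192.4] rot [ 0.1 -0.1 -0.1] shift in present tool [-0.1 -0.5 12.4] in target tool [-0.1 -0.5 12.4] joints [ 0.65  0.72  0.18  1.03 -0.    2.  ]
```

```bash
python3 -m crank '[[0,-0.5,9,0,0,0,1],[0,0,3,0,0,0,1],[0,0,0,0,0,0,1],[0,0,0,0,0,0,0],[0,0,0,0,0,0,0],[0,0,0,0,0,0,0],[0,0,0,0,0,0,0],[0,0,0,0,0,0,0]]' 80
python3 -m crank '[[0,0,-20,0,0,0,0],[0,0,-30,0,0,0,0],[0,0,-45,0,0,0,0],[0,0,-40,0,0,0,0],[0,0,-25,0,0,0,0],[0,0,0,0,0,0,0],[0,0,0,0,0,0,0],[0,0,0,0,0,0,0]]' 80
python3 - <<'E'
from h import *
cv2.imwrite("pics/w17.png",read_camera("wrist"))
goto(596.5,-11.2,-2.8,185)
E
```

```text
clock: 41.1
tcp_pos: [0.5291, 0.4994, 0.1793]
orientation: [0.0, 0.627, 0.779, 0.001]
wrist_force: [0.5, 0.2, 4.8]
finger_gap: 0.0664
clock: 42.1
tcp_pos: [0.5284, 0.4989, 0.336]
orientation: [-0.0, 0.627, 0.779, -0.002]
wrist_force: [0.2, -0.3, -2.4]
finger_gap: 0.0663
now [528.5 499.  336.3] rot [-0.2  0.1 15.1] shift in present tool [-512.9  -42.5   -2.7] in target tool [-506.2   92.8   -3.7] joints [ 0.65  0.65  0.41  1.33 -0.    2.  ]
```

View pics/w17.png

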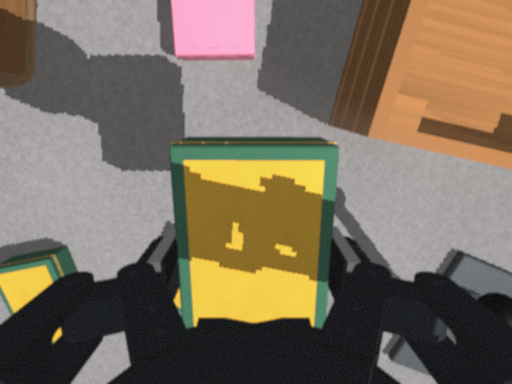

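```bash
python3 -m crank '[[-45,-4,0,0,0,0,0],[-55,-5,0,0,0,0,0],[-58,-5,0,0,0,0,0],[-58,-5,0,0,0,0,0],[-58,-5,0,0,0,0,0],[-58,-5,0,0,0,0,0],[-58,-5,0,0,0,0,0],[-55,-4,0,0,0,0,0]]' 80
python3 -m crank '[[-40,-3,0,0,0,0,0],[-28,-2,0,0,0,0,0],[0,0,0,0,0,7.5,0],[0,0,0,0,0,7.5,0],[0,0,0,0,0,0,0],[0,0,0,0,0,0,0],[0,0,0,0,0,0,0],[0,0,0,0,0,0,0]]' 80
python3 - <<'E'
from h import *
cv2.imwrite("pics/w18.png",read_camera("wrist"))
goto(596.5,-11.2,-2.8,118)
E
```

```text
clock: 43.15
tcp_pos: [0.5864, 0.0544, 0.338]
orientation: [-0.0, 0.627, 0.779, -0.0]
wrist_force: [0.2, -0.1, -1.6]
finger_gap: 0.066
clock: 44.15
tcp_pos: [0.5963, -0.0109, 0.3387]
orientation: [0.0, 0.723, 0.691, -0.0]
wrist_force: [-0.3, -0.6, -2.0]
finger_gap: 0.0666
now [596.3 -11.  338.7] rot [0.  0.  0.2] shift in present tool [-0.2  0.2 65.7] in target tool [-0.2  0.2 65.7] joints [-0.15  0.38 -0.02  1.17 -0.    1.46]
```

View pics/w18.png

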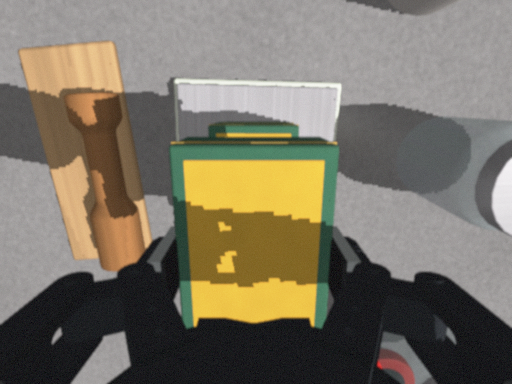

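The held tin lines up with the column (edges at 170–338 against the column's 208–298). Lowering it.

```bash
python3 -m crank '[[0,0,20,0,0,0,0],[0,0,25,0,0,0,0],[0,0,15,0,0,0,0],[0,0,8,0,0,0,0],[0,0,2,0,0,0,0],[0,0,0,0,0,0,0],[0,0,0,0,0,0,0],[0,0,0,0,0,0,0]]' 80
python3 -c "
from h import *
goto(596.5,-11.2,-2.8,108)"
```

```text
clock: 45.2
tcp_pos: [0.5965, -0.0112, 0.2693]
orientation: [0.0, 0.723, 0.69, 0.0]
wrist_force: [0.1, 0.2, -1.8]
finger_gap: 0.0664
now [596.5 -11.2 269.3] rot [0.1 0.  0.1] shift in present tool [-0.  -0.   6.3] in target tool [-0.  -0.   6.3] joints [-0.15  0.43 -0.13  1.01 -0.    1.46]
```

```bash
python3 -m crank '[[0,0,3,0,0,0,0],[0,0,2,0,0,0,0],[0,0,1,0,0,0,0],[0,0,0.5,0,0,0,0],[0,0,0,0,0,0,0],[0,0,0,0,0,0,0],[0,0,0,0,0,0,0],[0,0,0,0,0,0,0]]' 80
```

```text
clock: 46.2
tcp_pos: [0.5962, -0.0111, 0.2632]
orientation: [0.0, 0.723, 0.69, 0.0]
wrist_force: [-2.9, 1.4, 5.8]
finger_gap: 0.0664
```

Contact (force went from -1.8 to +5.8 N), so I'll release.

```bash
python3 -m crank '[[0,0,0,0,0,0,0.9],[0,0,0,0,0,0,1],[0,0,0,0,0,0,1],[0,0,0,0,0,0,1],[0,0,-15,0,0,0,1],[0,0,-30,0,0,0,1],[0,0,-40,0,0,0,1],[0,0,-10,0,0,0,1]]' 80
python3 - <<'E'
from h import *
im=read_camera("wrist");c=calibration("wrist");cv2.imwrite("pics/w19.png",im)
[print(r) for r in rects(im,c,(18,110,100),(35,255,255),116,1000)]
goto(329.6,307,24.5,180)
E
```

```text
clock: 47.2
tcp_pos: [0.5972, -0.0112, 0.3613]
orientation: [0.003, 0.723, 0.69, 0.002]
wrist_force: [-0.5, -0.2, -0.7]
finger_gap: 0.0852
(595.5, -10.7, 56.6, 91.7, 87.3, [251.0, 192.0])
now [597.1 -11.2 361.1] rot [  0.3   0.1 -27.2] shift in present tool [ 305.4 -282.2   24.2] in target tool [ 400.5 -111.4   26.1] joints [-0.15  0.37  0.02  1.21 -0.    1.46]
```

View pics/w19.png

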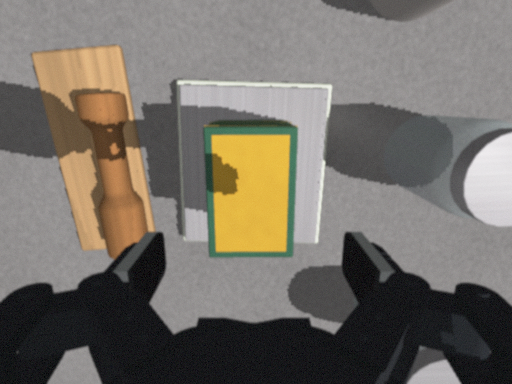

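Tin 3 is at (595.5,-10.7), heading 87.3°. The last tin is at (330,307).

```bash
python3 -m crank '[[34,-31,0,0,0,0,1],[39,-36,0,0,0,0,1],[39,-36,0,0,0,0,1],[39,-36,0,0,0,0,1],[39,-36,0,0,0,0,1],[39,-36,0,0,0,0,1],[39,-36,0,0,0,0,1],[37,-34,0,0,0,0,1]]' 80
python3 -m crank '[[0,0,0,0,0,-9,1],[0,0,0,0,0,-9,1],[0,0,0,0,0,-9,1],[0,0,0,0,0,0,1],[0,0,0,0,0,0,1],[0,0,0,0,0,0,1],[0,0,0,0,0,0,1],[0,0,0,0,0,0,1]]' 80
python3 - <<'E'
from h import *
im=read_camera("wrist");c=calibration("wrist");cv2.imwrite("pics/w20.png",im)
[print(r) for r in rects(im,c,(18,110,100),(35,255,255),32,1000)]
goto(329.4,307,24.4,25)
E
```

```text
clock: 48.25
tcp_pos: [0.3282, 0.3076, 0.3565]
orientation: [-0.0, 0.723, 0.69, -0.0]
wrist_force: [1.6, -1.1, -1.2]
finger_gap: 0.0851
clock: 49.25
tcp_pos: [0.3299, 0.3066, 0.3571]
orientation: [0.0, 0.542, 0.84, -0.0]
wrist_force: [-0.5, 0.5, 0.1]
finger_gap: 0.0853
(478.9, 374.5, 37.0, 64.8, 73.3, [415.0, 172.0])
(329.1, 308.0, 56.8, 91.5, 114.3, [254.0, 169.0])
now [329.9 306.6 357.2] rot [ 0.   0.  -0.1] shift in present tool [  0.6  -0.3 177.2] in target tool [  0.5  -0.3 177.2] joints [ 0.57  0.1  -0.35  1.13 -0.    1.72]
```

View pics/w20.png

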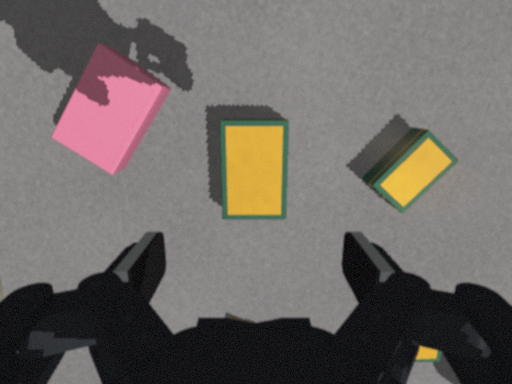

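The last tin is centred at (254,169), with the pink look-alike well clear at (110,108). Descending.

```bash
python3 -m crank '[[0.7,0,30,0,0,0,1],[0,0,45,0,0,0,1],[0,0,45,0,0,0,1],[0,0,35,0,0,0,1],[0,0,12,0,0,0,1],[0,0,0,0,0,0,1],[0,0,0,0,0,0,1],[0,0,0,0,0,0,1]]' 80
python3 -c "
from h import *
goto(329.3,307.5,24.4,25)"
```

```text
clock: 50.3
tcp_pos: [0.3303, 0.3077, 0.1914]
orientation: [0.001, 0.542, 0.84, 0.001]
wrist_force: [-0.1, 0.3, 0.1]
finger_gap: 0.0855
now [330.3 307.7 191.4] rot [ 0.2 -0.  -0.1] shift in present tool [ 0.2 -1.  11.4] in target tool [ 0.2 -1.  11.4] joints [ 0.57  0.26 -0.6   0.7  -0.    1.72]
```

```bash
python3 -m crank '[[0,-1,9,0,0,0,1],[0,0,2.5,0,0,0,1],[0,0,0,0,0,0,1],[0,0,0,0,0,0,0],[0,0,0,0,0,0,0],[0,0,0,0,0,0,0],[0,0,0,0,0,0,0],[0,0,0,0,0,0,0]]' 80
python3 -m crank '[[0,0,-20,0,0,0,0],[0,0,-30,0,0,0,0],[0,0,-45,0,0,0,0],[0,0,-45,0,0,0,0],[0,0,-45,0,0,0,0],[0,0,0,0,0,0,0],[0,0,0,0,0,0,0],[0,0,0,0,0,0,0]]' 80
python3 - <<'E'
from h import *
cv2.imwrite("pics/w21.png",read_camera("wrist"))
goto(596.5,-11.2,-2.8,207)
E
```

```text
clock: 51.3
tcp_pos: [0.3289, 0.307, 0.1793]
orientation: [0.0, 0.542, 0.84, 0.0]
wrist_force: [-0.4, -0.9, 6.2]
finger_gap: 0.0665
clock: 52.3
tcp_pos: [0.3281, 0.3065, 0.362]
orientation: [-0.001, 0.542, 0.84, -0.002]
wrist_force: [0.4, -0.3, -1.7]
finger_gap: 0.0665
now [328.1 306.5 362. ] rot [-0.2  0.1 27.1] shift in present tool [-4.001e+02  1.136e+02 -1.000e-01] in target tool [-304.3  283.6    0. ] joints [ 0.57  0.09 -0.34  1.14 -0.    1.72]
```

View pics/w21.png

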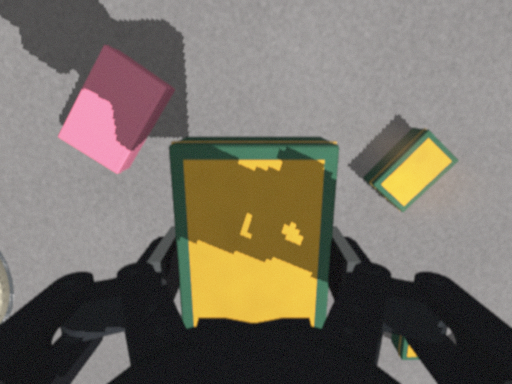

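```bash
python3 -m crank '[[-40,11,0,0,0,0,0],[-48,14,0,0,0,0,0],[-52,15,0,0,0,0,0],[-52,15,0,0,0,0,0],[-52,15,0,0,0,0,0],[-52,15,0,0,0,0,0],[-52,15,0,0,0,0,0],[-48,13,0,0,0,0,0]]' 80
python3 -m crank '[[-4,0.6,0,0,0,9,0],[0,0,0,0,0,9,0],[0,0,0,0,0,9,0],[0,0,0,0,0,0,0],[0,0,0,0,0,0,0],[0,0,0,0,0,0,0],[0,0,0,0,0,0,0],[0,0,0,0,0,0,0]]' 80
python3 - <<'E'
from h import *
cv2.imwrite("pics/w22.png",read_camera("wrist"))
goto(596.3,-11.2,-2.8,144)
E
```

```text
clock: 53.35
tcp_pos: [0.5956, -0.0091, 0.3621]
orientation: [-0.001, 0.542, 0.84, -0.0]
wrist_force: [0.9, 0.4, -1.6]
finger_gap: 0.0666
clock: 54.35
tcp_pos: [0.597, -0.0107, 0.3638]
orientation: [0.0, 0.723, 0.691, 0.0]
wrist_force: [-0.7, -0.5, -2.0]
finger_gap: 0.0668
now [597.  -10.8 363.8] rot [0.  0.  0.1] shift in present tool [-0.5 -0.6 64.8] in target tool [-0.5 -0.6 64.8] joints [-0.15  0.37  0.03  1.23 -0.    1.46]
```

View pics/w22.png

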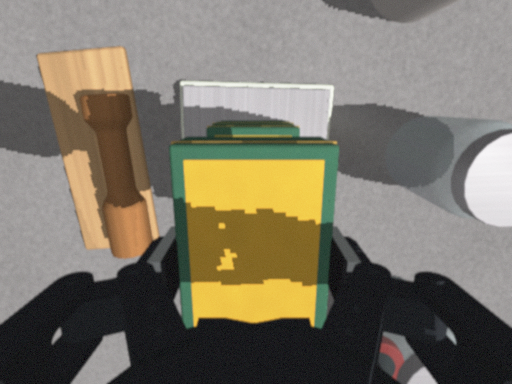

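```bash
python3 -m crank '[[-0.5,-0.6,20,0,0,0,0],[0,0,20,0,0,0,0],[0,0,14,0,0,0,0],[0,0,8,0,0,0,0],[0,0,2,0,0,0,0],[0,0,0,0,0,0,0],[0,0,0,0,0,0,0],[0,0,0,0,0,0,0]]' 80
python3 -c "
from h import *
goto(596.3,-11.2,-2.8,140)"
```

```text
clock: 55.4
tcp_pos: [0.5965, -0.0113, 0.3002]
orientation: [0.0, 0.723, 0.69, 0.0]
wrist_force: [-0.2, 0.6, -3.0]
finger_gap: 0.0664
now [596.5 -11.3 300.2] rot [0.1 0.  0.1] shift in present tool [ 0.1 -0.2  5.2] in target tool [ 0.1 -0.2  5.2] joints [-0.15  0.4  -0.09  1.08 -0.    1.46]
```

```bash
python3 -m crank '[[0,0,3,0,0,0,0],[0,0,1.5,0,0,0,0],[0,0,0.7,0,0,0,0],[0,0,0,0,0,0,0],[0,0,0,0,0,0,0],[0,0,0,0,0,0,0],[0,0,0,0,0,0,0],[0,0,0,0,0,0,0]]' 80
```

```text
clock: 56.4
tcp_pos: [0.5962, -0.0113, 0.2953]
orientation: [0.0, 0.723, 0.69, 0.0]
wrist_force: [-2.5, 0.4, 6.1]
finger_gap: 0.0664
```

```bash
python3 -m crank '[[0,0,0,0,0,0,0.9],[0,0,0,0,0,0,1],[0,0,0,0,0,0,1],[0,0,0,0,0,0,1],[0,0,-15,0,0,0,1],[0,0,-30,0,0,0,1],[0,0,-40,0,0,0,1],[0,0,-10,0,0,0,1]]' 80
python3 - <<'E'
from h import *
im=read_camera("wrist");c=calibration("wrist");cv2.imwrite("pics/w23.png",im)
[print(r) for r in rects(im,c,(18,110,100),(35,255,255),148,1000)]
[print("wood",r) for r in rects(im,c,(5,70,60),(16,255,255),34,1000)]
cv2.imwrite("pics/scene23.png",read_camera("scene"))
goto(499.7,-380,2,140,180)
E
```

```text
clock: 57.4
tcp_pos: [0.597, -0.0114, 0.3936]
orientation: [0.002, 0.723, 0.69, 0.002]
wrist_force: [0.5, 0.6, 0.0]
finger_gap: 0.0851
(595.4, -10.6, 56.7, 92.6, 87.3, [251.0, 191.0])
wood (443.2, 5.9, 85.1, 215.4, 92.0, [115.0, 143.0])
now [596.7 -11.3 391.5] rot [ 0.2  0.  -4.7] shift in present tool [-372.8  -80.    71.4] in target tool [-365.1 -109.8   71.5] joints [-0.15  0.36  0.08  1.29 -0.    1.46]
```

View pics/w23.png

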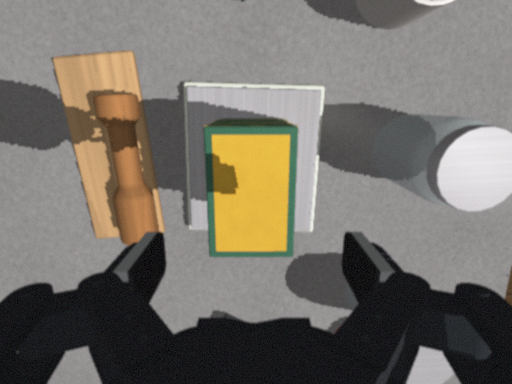

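View pics/scene23.png

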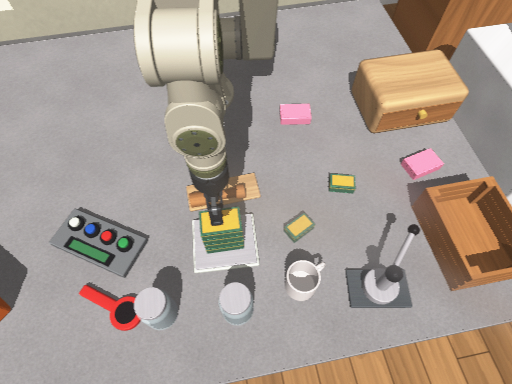

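The four-tin column stands square; the top tin is at (595.4,-10.6), heading 87.3°. On to the blue key.

```bash
python3 -m crank '[[-40,-9,0,0,0,0,1],[-50,-11,0,0,0,0,1],[-50,-11,0,0,0,0,1],[-50,-11,0,0,0,0,0],[-50,-11,0,0,0,0,0],[-50,-11,0,0,0,0,0],[-50,-11,0,0,0,0,0],[-30,-5,0,0,0,0,0]]' 80
python3 -c "
from h import *
goto(499.7,-380,0,64,180)"
```

```text
clock: 58.5
tcp_pos: [0.4979, -0.3793, 0.3876]
orientation: [-0.001, 0.724, 0.69, -0.0]
wrist_force: [-0.2, 0.1, 0.1]
finger_gap: -0.0001
now [ 497.9 -379.3  387.6] rot [-0.1 -0.1 -2.8] shift in present tool [ -0.8   2.1 143.6] in target tool [ -0.7   1.8 143.6] joints [-0.78  0.42  0.16  1.31 -0.    0.84]
```

```bash
python3 -m crank '[[-1,2,35,0,0,0,0],[0,0,45,0,0,0,0],[0,0,40,0,0,0,0],[0,0,24,0,0,0,0],[0,0,0,0,0,0,0],[0,0,0,0,0,0,0],[0,0,0,0,0,0,0],[0,0,0,0,0,0,0]]' 80
python3 - <<'E'
from h import *
cv2.imwrite("pics/w24.png",read_camera("wrist"))
goto(499.7,-380,-2.8,35,180)
E
```

```text
clock: 59.5
tcp_pos: [0.5014, -0.3785, 0.2467]
orientation: [0.001, 0.723, 0.69, 0.0]
wrist_force: [0.0, -0.2, 0.4]
finger_gap: 0.0004
now [ 501.4 -378.5  246.6] rot [0.1 0.1 0.1] shift in present tool [-1.6 -1.7 31.6] in target tool [-1.6 -1.6 31.6] joints [-0.77  0.5  -0.07  1.   -0.    0.84]
```

View pics/w24.png

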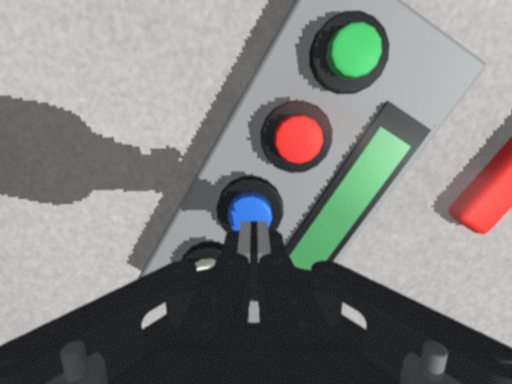

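The blue key is directly under the tips at (250,213). Pressing it.

```bash
python3 -m crank '[[-1.5,-1.5,15,0,0,0,0],[0,0,10,0,0,0,0],[0,0,4,0,0,0,0],[0,0,3,0,0,0,0],[0,0,1.5,0,0,0,0],[0,0,0,0,0,0,0],[0,0,0,0,0,0,0],[0,0,0,0,0,0,0]]' 80
```

```text
clock: 60.55
tcp_pos: [0.4991, -0.3793, 0.2143]
orientation: [0.0, 0.723, 0.69, -0.0]
wrist_force: [-5.1, 4.2, 16.1]
finger_gap: 0.0004
```

Blue is fully down (214.3 mm stop, 16 N). Lifting and moving to green.

```bash
python3 -m crank '[[0,0,-20,0,0,0,0],[0,0,-15,0,0,0,0],[0,0,0,0,0,0,0],[29,20,0,0,0,0,0],[29,20,0,0,0,0,0],[29,20,0,0,0,0,0],[0,0,0,0,0,0,0],[0,0,0,0,0,0,0]]' 80
python3 - <<'E'
from h import *
cv2.imwrite("pics/w25.png",read_camera("wrist"))
goto(560.2,-287.5,-2.8,35,180)
E
```

```text
clock: 61.55
tcp_pos: [0.5633, -0.2956, 0.2463]
orientation: [-0.0, 0.723, 0.691, -0.0]
wrist_force: [-0.4, -0.2, -0.2]
finger_gap: 0.0
now [ 563.1 -296.   246.4] rot [-0.1 -0.   0.1] shift in present tool [ 8.4 -3.3 31.4] in target tool [ 8.4 -3.3 31.4] joints [-0.61  0.51 -0.05  1.01 -0.    1.01]
```

View pics/w25.png

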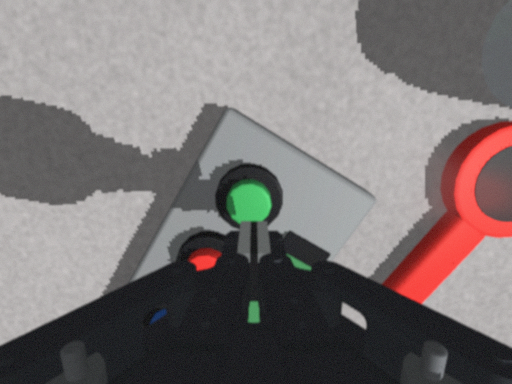

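The green key is at (249,200), about 8 mm further on. I'll correct for that and then press.

```bash
python3 -m crank '[[8.4,-3.3,0,0,0,0,0],[0,0,0,0,0,0,0],[0,0,15,0,0,0,0],[0,0,10,0,0,0,0],[0,0,4,0,0,0,0],[0,0,4,0,0,0,0],[0,0,0,0,0,0,0],[0,0,0,0,0,0,0]]' 80
python3 -c "
from h import *
goto(560.2,-287.5,-2.8,35,180)"
```

```text
clock: 62.6
tcp_pos: [0.5603, -0.2869, 0.2145]
orientation: [-0.0, 0.723, 0.69, -0.0]
wrist_force: [-3.1, 0.7, 5.7]
finger_gap: -0.0001
now [ 560.3 -286.9  214.5] rot [-0.   0.   0.1] shift in present tool [-0.6 -0.1 -0.5] in target tool [-0.6 -0.1 -0.5] joints [-0.6   0.53 -0.11  0.93 -0.    1.02]
```

Green is fully down. I'll lift well clear, move toward the start side, and check everything.

```bash
python3 -m crank '[[0,0,1,0,0,0,0],[0,0,0,0,0,0,0],[0,0,-30,0,0,0,0],[0,0,-50,0,0,0,0],[0,0,-50,0,0,0,0],[-40,-35,0,0,0,0,0],[-40,-35,0,0,0,0,0],[-40,-35,0,0,0,0,0]]' 80
python3 -m crank '[[-40,-35,0,0,0,0,0],[-40,-35,0,0,0,0,0],[-20,-20,0,0,0,0,0],[0,0,0,0,0,0,0],[0,0,0,0,0,0,0],[0,0,0,0,0,0,0],[0,0,0,0,0,0,0],[0,0,0,0,0,0,0]]' 80
python3 - <<'E'
from h import *
for n in("top","scene"):
    im=read_camera(n);c=calibration(n);cv2.imwrite(f"pics/{n}F.png",im)
    f=lambda r:100<r[0]<900 and abs(r[1])<600
    print(n);[print(r) for r in rects(im,c,(18,120,120),(35,255,255),148,400) if f(r) and r[0]>500 and abs(r[1])<100]
    [print("small",r) for r in rects(im,c,(18,120,120),(35,255,255),32,400) if f(r) and r[1]>100]
im=cv2.imread("pics/topF.png")
cv2.imwrite("pics/topFc.png",cv2.resize(im[110:225,250:345],None,fx=6,fy=5,interpolation=2))
im=cv2.imread("pics/sceneF.png")
cv2.imwrite("pics/sceneFc.png",cv2.resize(im[160:310,40:270],None,fx=3.4,fy=3.4,interpolation=2))
E
```

```text
clock: 63.6
tcp_pos: [0.4494, -0.4029, 0.3432]
orientation: [0.001, 0.723, 0.691, 0.0]
wrist_force: [0.3, -0.7, -0.1]
finger_gap: -0.0003
clock: 64.6
tcp_pos: [0.3562, -0.4972, 0.3431]
orientation: [0.0, 0.723, 0.691, -0.0]
wrist_force: [-0.2, 0.3, 0.2]
finger_gap: 0.0001
top
(596.0, -11.4, 54.9, 88.9, 88.1, [299.0, 145.0])
small (479.8, 373.9, 37.4, 65.2, 73.8, [185.0, 189.0])
small (598.5, 206.7, 36.3, 65.1, 115.2, [233.0, 153.0])
scene
(596.5, -11.8, 56.7, 93.2, 87.4, [219.0, 220.0])
small (599.2, 206.5, 34.4, 62.7, 116.6, [299.0, 225.0])
small (479.7, 373.8, 36.3, 64.2, 73.1, [342.0, 180.0])
```

View pics/topFc.png

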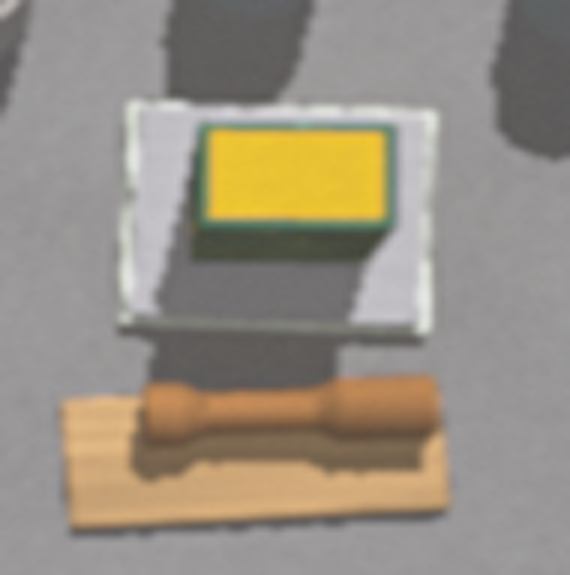

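View pics/sceneFc.png

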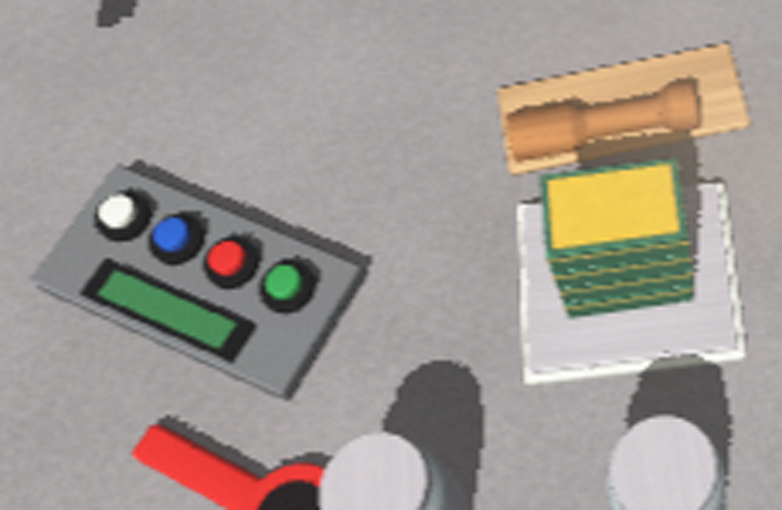

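The top and scene views show the column in order and the keys up, but the tamper has been knocked toward the scale: its waist is at crop (260,410) and the board centre is near (257,465). I'll measure that.

Run:
```python
from h import *
c=calibration("top")
u=lambda x,y:(250+x/6,110+y/5)
for n,p,z in(("endL",(145,410),34),("endR",(440,403),34),("wL",(207,411),34),("wR",(318,408),34),("b",(63,400),12),("b",(445,383),12),("b",(449,508),12),("b",(70,528),12)):print(n,(world(c,*u(*p),z)*1000).round(1))
cs=calibration("scene");u=lambda x,y:(40+x/3.4,160+y/3.4)
for n,p,z in(("wL",(585,120),34),("wR",(665,104),34),("endR",(697,103),34),("endL",(510,135),34)):print(n,(world(cs,*u(*p),z)*1000).round(1))
goto(455,5,2,190)
```

```text
endL [459.   69.3  34. ]
endR [458.8 -98.   34. ]
wL [457.3  34.1  34. ]
wR [457.4 -28.9  34. ]
b [469.7 115.8  12. ]
b [ 474.9 -104.9   12. ]
b [ 388.4 -103.    12. ]
b [381.  114.4  12. ]
wL [455.8 -25.8  34. ]
wR [453.4  46.1  34. ]
endR [457.9  74.1  34. ]
endL [458.  -92.2  34. ]
now [ 355.9 -497.4  343.1] rot [ 0.   0.  -4.6] shift in present tool [506.4  75.9  -2. ] in target tool [498.6 116.5  -1.9] joints [-1.08  0.41  0.03  1.19 -0.    0.54]
```

The tamper is at about (456.5,6), some 26 mm off the board's middle, so I'll pick it up again. The scale edge is close, so the jaws open only part way.

```bash
python3 -m crank '[[50,7,-10,0,0,0,0.65],[58,9,0,0,0,0,0.65],[58,9,0,0,0,0,0.65],[58,9,0,0,0,0,0.65],[58,9,0,0,0,0,0.65],[58,9,0,0,0,0,0.65],[58,9,0,0,0,0,0.65],[58,9,0,0,0,0,0.65]]' 60
python3 -m crank '[[50,6,0,0,0,-3.5,0.65],[0,0,0,0,0,0,0.65],[0,0,0,0,0,0,0.65],[0,0,0,0,0,0,0.65],[0,0,0,0,0,0,0.65],[0,0,0,0,0,0,0.65],[0,0,0,0,0,0,0.65],[0,0,0,0,0,0,0.65]]' 60
python3 - <<'E'
from h import *
cv2.imwrite("pics/w26.png",read_camera("wrist"))
goto(456.5,6,0,37)
E
```

```text
clock: 65.7
tcp_pos: [0.4469, -0.0436, 0.3533]
orientation: [0.001, 0.724, 0.69, 0.0]
wrist_force: [0.4, -0.3, -0.4]
finger_gap: 0.0555
clock: 66.7
tcp_pos: [0.4551, 0.004, 0.353]
orientation: [0.0, 0.702, 0.712, -0.0]
wrist_force: [0.2, -0.3, 0.1]
finger_gap: 0.0558
now [455.1   4.1 353. ] rot [-0.   0.   0.8] shift in present tool [  1.9   1.4 161. ] in target tool [  1.9   1.4 161. ] joints [-0.17  0.11 -0.34  1.12 -0.    1.39]
```

View pics/w26.png

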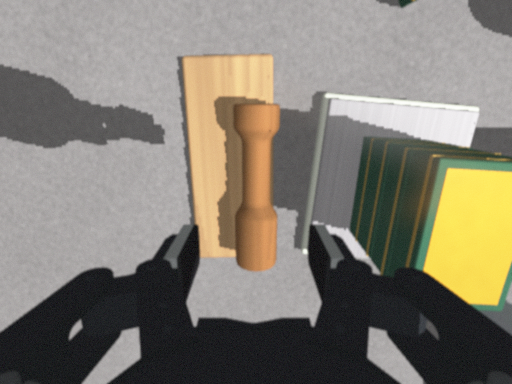

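The waist runs from about (258,135) to (257,206), and the column is clear of the jaws.

Run:
```python
from h import *
c=calibration("wrist")
for p,z in(((258,135),34),((257,207),34),((257,104),34),((256,268),34),((183,57),12),((271,54),12),((199,257),12),((303,252),15),((315,160),15)):print(p,(world(c,*p,z)*1000).round(1))
```

```text
(258, 135) [458.2  43.2  34. ]
(257, 207) [458.5 -30.2  34. ]
(257, 104) [456.7  71.9  34. ]
(256, 268) [ 458.6 -100.7   34. ]
(183, 57) [384.6 114.7  12. ]
(271, 54) [469.7 118.6  12. ]
(199, 257) [ 392.5 -100.4   12. ]
(303, 252) [512.4 -90.7  15. ]
(315, 160) [518.7  16.1  15. ]
```

```bash
python3 -m crank '[[2,2.7,30,0,0,0.5,0.65],[0,0,45,0,0,0,0.65],[0,0,40,0,0,0,0.65],[0,0,25,0,0,0,0.65],[0,0,8,0,0,0,0.65],[0,0,0,0,0,0,0.65],[0,0,0,0,0,0,0.65],[0,0,0,0,0,0,0.65]]' 60
python3 -c "
from h import *
goto(458,6,0,37)"
```

```text
clock: 67.75
tcp_pos: [0.4584, 0.0062, 0.206]
orientation: [0.001, 0.705, 0.709, 0.001]
wrist_force: [0.8, 0.7, -0.7]
finger_gap: 0.0554
now [458.4   6.2 206. ] rot [0.1 0.  0.3] shift in present tool [-0.2 -0.4 14. ] in target tool [-0.2 -0.4 14. ] joints [-0.16  0.26 -0.57  0.75 -0.    1.4 ]
```

```bash
python3 -m crank '[[0,-0.4,10,0,0,0,0.65],[0,0,4,0,0,0,0.65],[0,0,0,0,0,0,0.65],[0,0,0,0,0,0,0],[0,0,0,0,0,0,0],[0,0,0,0,0,0,0],[0,0,0,0,0,0,0],[0,0,0,0,0,0,0]]' 60
python3 -m crank '[[0,0,-15,0,0,0,0],[0,0,-15,0,0,0,0],[0,0,0,0,0,0,0],[0,-14,0,0,0,0,0],[2,-13,0,0,0,-2,0],[0,0,0,0,0,0,0],[0,0,0,0,0,0,0],[0,0,0,0,0,0,0]]' 60
python3 - <<'E'
from h import *
goto(431,8,2,37)
cv2.imwrite("pics/w27.png",read_camera("wrist"))
E
```

```text
clock: 68.75
tcp_pos: [0.4576, 0.0062, 0.1912]
orientation: [0.0, 0.705, 0.709, 0.0]
wrist_force: [-0.1, -0.9, 3.2]
finger_gap: 0.0272
clock: 69.75
tcp_pos: [0.4308, 0.008, 0.2211]
orientation: [0.0, 0.693, 0.721, 0.0]
wrist_force: [0.3, 0.1, -1.6]
finger_gap: 0.027
now [430.8   8.  221.1] rot [0.  0.  0.3] shift in present tool [-0.   0.2 29.1] in target tool [-0.   0.2 29.1] joints [-0.17  0.19 -0.61  0.77 -0.    1.36]
```

View pics/w27.png

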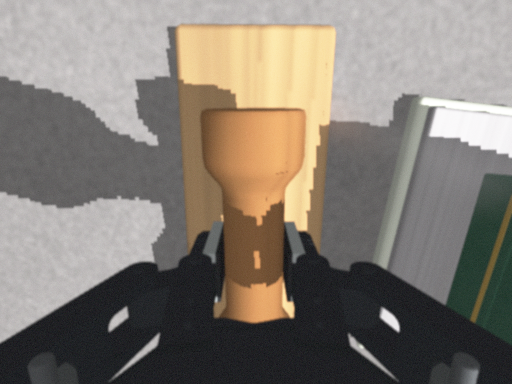

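The tamper is held over the board's centreline (tamper at 255, board edges at 180–333). Setting it down at the grasp height of 191 mm.

```bash
python3 -m crank '[[0,0,14,0,0,0,0],[0,0,10,0,0,0,0],[0,0,4,0,0,0,0],[0,0,1.5,0,0,0,0],[0,0,0.5,0,0,0,0],[0,0,0,0,0,0,0],[0,0,0,0,0,0,0],[0,0,0,0,0,0,0]]' 60
python3 -m crank '[[0,0,0,0,0,0,0.4],[0,0,0,0,0,0,0.5],[0,0,0,0,0,0,0.6],[0,0,0,0,0,0,0.65],[0,0,0,0,0,0,0.65],[0,0,-15,0,0,0,0.65],[0,0,-30,0,0,0,0.65],[0,0,-50,0,0,0,0.65]]' 60
python3 -m crank '[[0,0,-50,0,0,0,0.65],[-50,-10,-10,0,0,0,0.65],[-55,-10,0,0,0,0,0.65],[-55,-10,0,0,0,0,0.65],[-55,-10,0,0,0,0,0.65],[-55,-10,0,0,0,0,0.65],[-50,-10,0,0,0,0,0.65],[0,0,0,0,0,0,0.65]]' 60
python3 - <<'E'
from h import *
for n in("top","scene"):
    im=read_camera(n);c=calibration(n);cv2.imwrite(f"pics/{n}G.png",im)
    [print(n,r) for r in rects(im,c,(18,120,120),(35,255,255),148,400) if 500<r[0]<700 and abs(r[1])<100]
im=cv2.imread("pics/topG.png")
cv2.imwrite("pics/topGc.png",cv2.resize(im[110:225,250:345],None,fx=6,fy=5,interpolation=2))
im=cv2.imread("pics/sceneG.png")
cv2.imwrite("pics/sceneGc.png",cv2.resize(im[160:310,40:270],None,fx=3.4,fy=3.4,interpolation=2))
E
```

```text
clock: 70.8
tcp_pos: [0.4306, 0.0081, 0.1912]
orientation: [0.0, 0.693, 0.721, 0.0]
wrist_force: [-0.5, 0.4, 0.8]
finger_gap: 0.0271
clock: 71.8
tcp_pos: [0.4295, 0.0082, 0.2857]
orientation: [-0.002, 0.693, 0.721, -0.001]
wrist_force: [1.0, -0.2, -0.4]
finger_gap: 0.0559
clock: 72.8
tcp_pos: [0.3828, -0.3173, 0.3457]
orientation: [0.001, 0.694, 0.72, -0.0]
wrist_force: [-0.1, -0.1, -0.4]
finger_gap: 0.0558
top (596.0, -11.4, 54.9, 88.9, 88.1, [299.0, 145.0])
scene (596.7, -11.6, 56.7, 93.0, 87.2, [219.0, 220.0])
```

View pics/topGc.png

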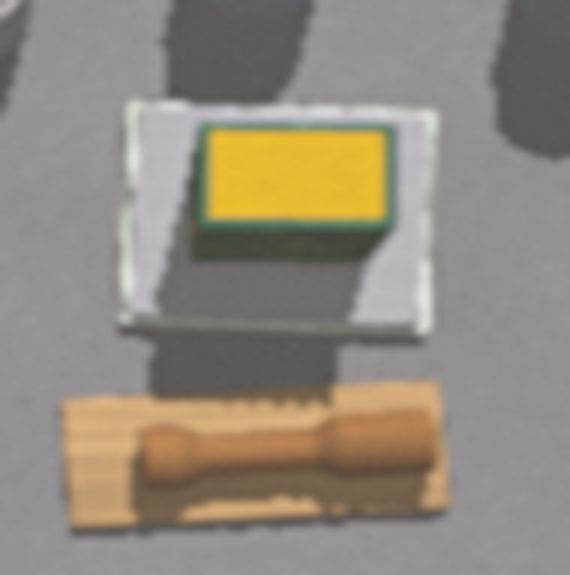

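View pics/sceneGc.png

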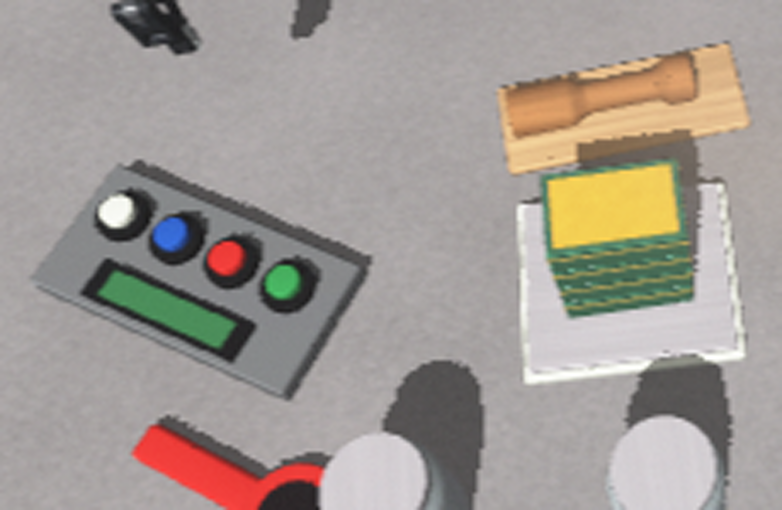

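Run:
```python
from h import *
c=calibration("top")
for p in((200,449),(318,443)):print((world(c,250+p[0]/6,110+p[1]/5,34)*1000).round(1))
s=get_state();print(np.abs(s["qvel"]).max(),s["wrist_force"])
hand_in()
```

```text
[431.5  39.   34. ]
[433.6 -27.8  34. ]
0.03235536489134323 [-0.56858735  0.79019423  0.15246708]
the job is handed in; nothing more can be done
```

The job is done and handed in at about 73 s of the 210 s allowed. I moved the tamper to the board and pressed red, then white. I then stacked all four large tins on the platform and pressed blue, then green, one key at a time.

- **Keys:** Each one was held at its hard stop (TCP height about 214.4 mm). The first press, red, peaked at about 45 N, much more than the key needs; the others stayed at 6 to 16 N. All four keys looked up in the last picture.
- **Column:** The top tin measured (596, -11) mm in both fixed cameras, against a platform centre of (597, -12). Its heading was 87–88°, against about 86.7° for the platform. Each lower tin was within about 2 mm of the centre when it was placed, and the column looks straight in the last picture.
- **Tamper:** At the first final check it had been knocked about 26 mm off the board's middle. I picked it up again and set it back. The last check put its waist at about (432, 6) mm, with the board centre at (431, 8), along the board to within about 4°.
- **Small tins:** They had not moved (within 1 mm) when I last measured them, just before re-placing the tamper. I saw no sign of other objects being moved.
- **Robot:** It was clear of everything, with no contact force.

No check disagreed at the end.

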